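Turn a slip-lid tin over from one tilted rest to the other

ROBOT

A 6-joint arm with a two-finger parallel gripper is mounted at the origin on a cart in front of the work surface, level with it; the furniture and walls round the work are solid. World frame = base frame: x ahead of the robot, y to its left, z up, the work surface at z = 0. Lengths are in mm, angles in rad, forces in N, time in s.
With the tool pointing down it reaches from about 275 to 750 mm from the base axis. Payload 10.2 kg.
Tool frame: the origin (TCP) lies midway between the tips of the shut fingers; the grasp point (between the pads) lies 19 mm behind it; z points along the fingers, y is the direction in which the jaws open and shut (so a half turn about z gives the same grasp; the last joint's range is limited). The gripper opens to 85 mm and grips with 20 to 120 N. Pads are 22 mm wide; open, the fingers measure 114 mm over their backs; the gripper's body (76 mm by 85 mm) begins 54 mm behind the grasp point. The pads swing forward as they close: fully open they stand 13 mm farther back than shut.
Start: joints at [0.941, 0.313, 1.498, -0, 1.331, -0.223], TCP at [207.741, 482.156, 231.294] pointing down, gripper open.
Joint ranges: [-2.94, 2.94], [-0.97, 2.17], [0.19, 2.56], [-1.23, 4.37], [0.02, 3.11], [-2.88, 2.88]. Speed limits (rad/s): [2.39, 2.39, 3.01, 3.14, 3.14, 3.14].

INTERFACE

Orientations are given as a 3x3 rotation matrix whose columns are the frame's x, y, z axes.
In Python, from station import * gives the robot as it stands.
- The arm moves only by the shell command python3 -m inch 'ROWS' [FORCE]. ROWS is JSON, a list of rows, each a list of 7 numbers: the shift along the tool's x, y, z scaled (see below), then the turn, a rotation vector about the tool's x, y, z scaled (see below), then the finger opening in mm, from 0 to 85.4. In form: [[dx, dy, dz, wx, wy, wz, grip], ...]. A call has exactly 10 rows; each row shifts and turns the pose as measured when the row begins, along the tool's axes as they then stand; what a row does not reach is not made up. The controller multiplies each number of a shift by 40 mm and each number of a turn by 0.08 rad. A row lasts 1/8 s, in which the tool goes at most 62.5 mm and 10.7 degrees, less where a joint would pass 70% of its speed; a pose out of reach is approached as far as the arm can. A call with a number of a shift or a turn outside -1 to 1 is refused whole. A call with a gripper value outside its range is refused whole. The fingers move at their own pace and stop on an object; FORCE is the grip in N (left out, the last holds). Time passes only in rows, so rows that do not move let the fingers close, or fill a call up. It gives the time, the measured TCP pose, the force and the opening at its end, in the units of the state.
- state(): the state, without advancing time (a new reading comes with each control period).
- grab_frame(name): name is "scene" or "top"; returns (picture, depth): 400x640x3 uint8, red, green, blue; 400x640 float32, mm along the optical axis (not along the pixel's ray), 0 where there is no reading.
- calibration(name): a dict with "fovy" (degrees; the focal length in pixels is half the picture's height over the tangent of half this angle, whatever the lens; pixels are square), "cx", "cy" (the principal point, pixels), "rvec" (rotation vector, rad) and "tvec" (3), from world to camera coordinates, as OpenCV has them. Camera axes: x right, y down, z forward; pixel columns grow to the right and rows downward; lengths in mm; the calibration is good to about 2 mm. A picture is of the moment at which its call begins. calibration takes no time and is no camera call.
- close_job(): hands the job in, once; it reports no verdict.
The state is a dict: "t": time; "q": joint angles; "joint_velocities": joint speeds; "tau": joint torques, N m; "tool_pos": TCP position; "orientation": TCP orientation; "force": force on the tool from outside, world axes, zero at the start; "wrist_torque": the same for the moment, N m; "finger_gap": finger opening in mm.
Only numpy, scipy, OpenCV 4.12 (cv2) and the standard library are available. Lean on these libraries where they do the work, as an engineer would, in place of code of your own. Each camera call takes 0.05 s, during which the arm holds its last target.

TASK

Turn the lidded aluminium tin over so that the glass blank inside comes to lie on the lid: pinch lid and base together, take the tin off its tilted rest, turn it lid-down in the air without the lid coming loose, and set it lid-down on the rails of the empty rest, against its two pins. The pins can be clamped at any height on the rails, so feel for them: touch down gently, do not let the tin drop or slide onto them, then let go and leave the other things where they stand.

Things in the scene. Friction and masses are not known exactly. Their poses are not given: they have to be found in the camera images.
- full_rest: tilted rest, bolted down: plywood foot 120x104x12 mm; two dark steel rails 10 mm wide, centre lines at y = +-38 mm, open gap of 66 mm between. Origin: centre of the foot's underside, z up. Rails slope 50 degrees from level, downhill toward own +x: direction (0.643, 0, -0.766), outward normal (0.766, 0, 0.643). The tin lies on this one at the start.
- empty_rest: tilted rest, bolted down: plywood foot 120x104x12 mm; two dark steel rails 10 mm wide, centre lines at y = +-38 mm, open gap of 66 mm between. Origin: centre of the foot's underside, z up. Rails slope 50 degrees from level, downhill toward own +x: direction (0.643, 0, -0.766), outward normal (0.766, 0, 0.643). Empty at the start; the tin goes here.
- full_rest_top (a point): full rest: midpoint between the upper ends of the two rails, on their upper faces, at (-35, 0, 118) mm in the rest's frame. The rails run 108 mm downhill from here. Across the gap a crossbar with two upright pins (8 mm diameter, at y = +-28 mm, 11 mm above the rails' faces) holds the tin's rim from below; pins 76.8 mm downhill of here.
- empty_rest_top (a point): empty rest: the same point of it. Same rails and pins, but its crossbar is clamped fast anywhere 68 to 96 mm downhill of here (pin centres); where is not reported, so feel for it. The tin, lid-down against both pins, then has its centre 20 to 48 mm downhill of here, with the lid's face on the rails.
- base: base of the tin: aluminium cup, 91 mm diameter, 32 mm high, wall 2.5 mm, floor 4 mm, about 140 g. Origin: centre of the underside; z points toward the lid. At the start its underside lies on the full rest's rails, centre 35 mm downhill of their upper ends; its upper edge juts out past them and its middle is open from behind, so a finger can go under it between the rails.
- lid: loose slip lid of the tin: aluminium, 103 mm diameter, plate 4 mm, skirt to 20 mm below its top face, slips over the base with about 2 mm play; only gravity or a pinch holds it. About 100 g. Origin: centre of the outer flat face; z points away from the base. Lid and base shut measure 36 mm from face to face, the width to pinch.
- blank: round green-tinged glass blank, 40 mm diameter, 8 mm thick, 25 g, loose inside the shut tin, out of sight. Origin: centre of one face.
- blank_center (a point): centre of the glass blank
- tape_roll: bystander: roll of masking tape, 75 mm diameter, 18 mm high; origin under its centre
- jar_amber: bystander: small amber jar, 57 mm diameter, 62 mm high; origin under its centre
- beaker_a: bystander: clear beaker, 73 mm diameter, 110 mm high; origin under its centre
- cork_2: bystander: cork stopper, 34 mm diameter, 30 mm high; origin under its centre
- marker: bystander: fat felt marker lying down, 19x110x20 mm, long along its y; origin under its centre

How it is judged (in metres and radians):
On the way:
1. the tin is turned over in the air, held by lid and base (angle between each of lid, base's own z axis and vertical above 2 rad and contact force between the fingers and lid above 0.5 N and contact force between the fingers and base above 0.5 N and contact force between lid and empty_rest below 0.05 N and contact force between base and full_rest below 0.05 N), for 0.2 s.
At the end, for the whole second after the job is handed in: The shut tin rests lid-down on the rails of the rest that was empty, against its pins: lid within 0.08 rad of the rails' slope and centred within 12 mm between the rails, base seated in the lid within 4 mm and 0.08 rad, the glass blank lying on the inside of the lid, all at rest (angle between lid's own z axis and vertical between 2.19 and 2.35 rad and angle between the z axis of lid and the z axis of base, either way round below 0.08 rad and z of base in the frame of lid above -0.04 m and z of blank_center in the frame of lid above -0.016 m and y of lid in the frame of empty_rest between -0.012 and 0.012 m and x of lid in the frame of empty_rest between -0.03 and 0.005 m and z of lid in the frame of empty_rest between 0.07 and 0.112 m and contact force between lid and empty_rest above 0.3 N and linear speed of each of lid, base below 0.02 m/s); the robot touches nothing.
It fails at once if the lid comes loose from the base (gap over 10 mm, or cocked by more than 0.2 rad) (z of base in the frame of lid below -0.046 m or angle between the z axis of lid and the z axis of base, either way round above 0.2 rad).
It fails at once if the tin is let go before it stands against the pins, so that it drops or slides (lid faster than 0.2 m/s with no finger on the tin) (contact force between the fingers and lid below 0.05 N and contact force between the fingers and base below 0.05 N and linear speed of lid above 0.2 m/s).
It fails at once if the tin is pressed on the empty rest with more than 20 N (contact force between any of lid, base and empty_rest above 20 N).
It fails at once if a bystander is moved by more than 30 mm (distance of any of tape_roll, jar_amber, beaker_a, cork_2, marker from where it was at the start of the episode above 0.03 m).
It also fails if it takes over 67 s, if anything falls off the work surface, if the arm or the gripper's body presses on something with over 40 N, if the wrist force passes 120 N, or if a joint passes its speed limit or range.

## Working session

There is one attempt and no reset: what is moved stays moved. The work goes in short steps, Python scripts to look and compute and a shell command to move; the robot and the scene stay as the last step left them, time stands still between calls to the robot, and variables do not carry over. Pictures are saved under pics/ and viewed, and the job is handed in when it is done.

```bash
ls; mkdir -p pics; python3 - <<'E'
from station import *
import cv2,numpy as np
s=state();print(s)
for n in("scene","top"):
    p,d=grab_frame(n);c=calibration(n);print(n,c)
    cv2.imwrite(f"pics/{n}0.png",p[:,:,::-1]);np.save(f"pics/{n}0.npy",d)
E
```

```text
pics
{'t': 0.0, 'q': array([ 9.40576872e-01,  3.13484960e-01,  1.49844900e+00, -5.06783060e-07,
        1.33100358e+00, -2.23408989e-01]), 'joint_velocities': array([-0.00236238,  0.00079991, -0.00132183,  0.0005265 , -0.00231129,
        0.00105338]), 'tau': array([ 2.97883207e-04, -4.12256062e+01, -2.59750110e+01, -1.58382923e-04,
        4.07106592e-03,  8.89525381e-06]), 'tool_pos': array([207.59076302, 481.93015748, 230.71270546]), 'orientation': array([[-9.18387464e-01,  3.95681487e-01, -7.92170283e-04],
       [ 3.95682168e-01,  9.18386869e-01, -1.08681697e-03],
       [ 2.97485431e-04, -1.31156674e-03, -9.99999096e-01]]), 'force': array([-0.29927535,  0.50540864,  0.17471944]), 'wrist_torque': array([-0.02656617,  0.01193866,  0.01317022]), 'finger_gap': 85.43742974703741}
scene {'fovy': 44.775181181577366, 'cx': 313.4123559809647, 'cy': 192.56953797606698, 'rvec': array([ 2.24339474, -1.02878674,  0.35434412]), 'tvec': array([-386.21083602,  365.20018886, 1087.31496397])}
top {'fovy': 50.190354113121174, 'cx': 319.74470384347956, 'cy': 200.55471314234606, 'rvec': array([ 2.16391374, -2.10830277,  0.17722057]), 'tvec': array([ -52.93370642,  533.64289489, 1314.19349455])}
```

View pics/scene0.png

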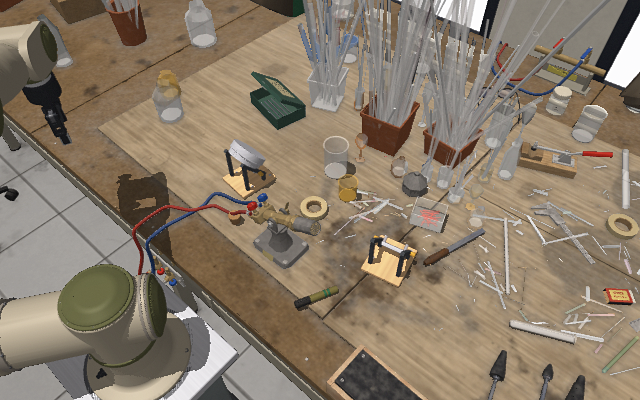

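View pics/top0.png

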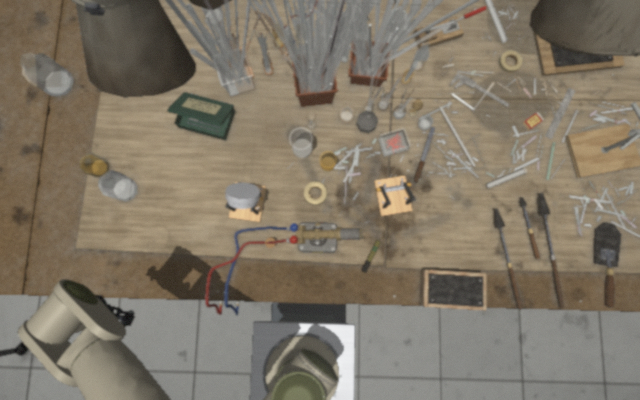

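The scene view shows the tin on its rest at about (247,165) and the empty rest at about (390,260), with a burner between them at (285,235). In the top view the tin is at (243,195) and the empty rest at (394,196). I'll enlarge both.

```bash
cat > h.py <<'E'
from station import *
import cv2,numpy as np
def cam(n):
    c=calibration(n);R=cv2.Rodrigues(c["rvec"])[0];f=200/np.tan(np.radians(c["fovy"]/2));return R,np.array(c["tvec"]),f,c["cx"],c["cy"]
def px2w(n,u,v,d):
    R,t,f,cx,cy=cam(n);p=np.array([(u-cx)/f*d,(v-cy)/f*d,d]);return R.T@(p-t)
def ray(n,u,v,z):
    R,t,f,cx,cy=cam(n);r=R.T@np.array([(u-cx)/f,(v-cy)/f,1]);o=-R.T@t;return o+r*(z-o[2])/r[2]
def proj(n,P):
    R,t,f,cx,cy=cam(n);P=np.atleast_2d(P)@R.T+t;return np.c_[P[:,0]/P[:,2]*f+cx,P[:,1]/P[:,2]*f+cy]
def cloud(n,d):
    R,t,f,cx,cy=cam(n);v,u=np.mgrid[0:400,0:640];p=np.stack([(u-cx)/f*d,(v-cy)/f*d,d],-1);w=(p-t)@R;w[d<=0]=np.nan;return w
E
python3 - <<'E'
import cv2
def crop(n,x0,y0,x1,y1,k,o):
    p=cv2.imread(f"pics/{n}0.png")[y0:y1,x0:x1];cv2.imwrite(o,cv2.resize(p,None,fx=k,fy=k,interpolation=cv2.INTER_CUBIC))
crop("scene",205,130,325,220,6,"pics/c1.png")
crop("scene",350,220,450,295,8,"pics/c2.png")
crop("top",210,165,310,240,8,"pics/c3.png")
crop("top",355,165,435,225,10,"pics/c4.png")
E
```

```text
(no output)
```

View pics/c1.png

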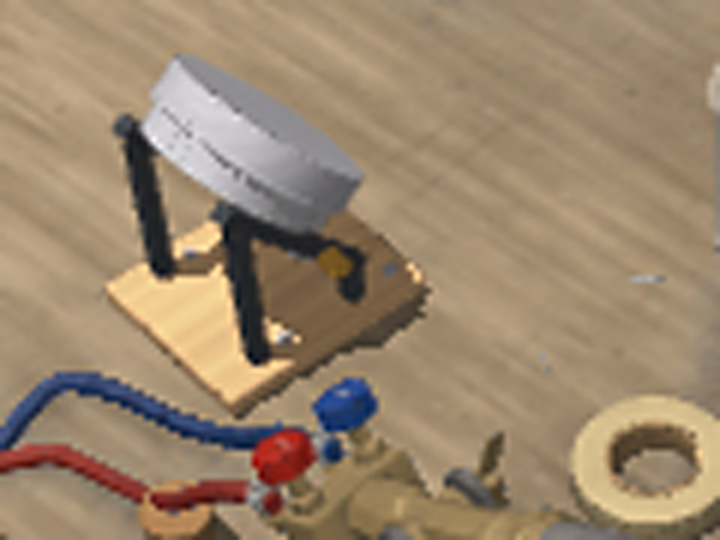

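View pics/c2.png

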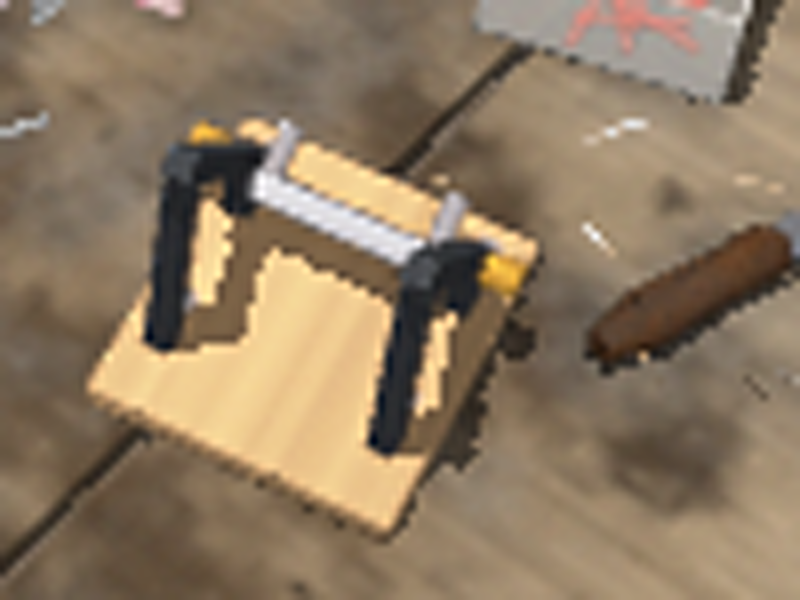

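View pics/c3.png

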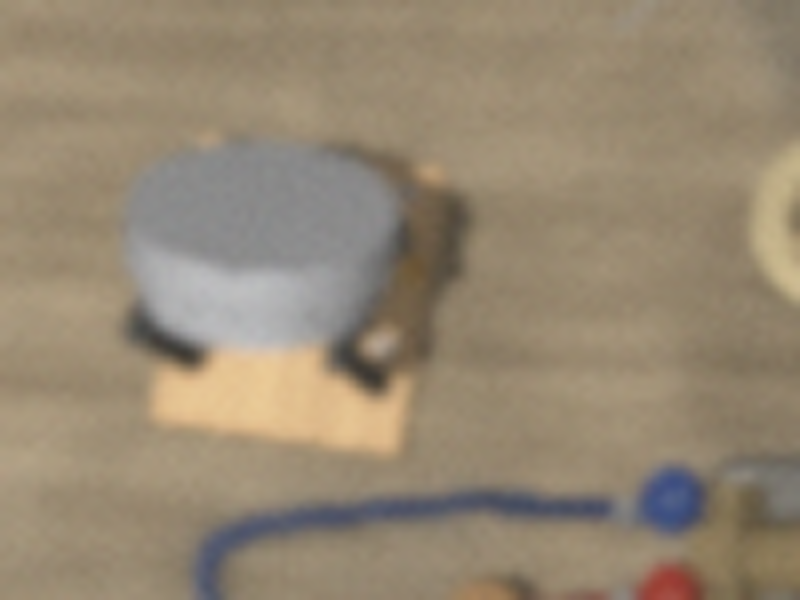

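View pics/c4.png

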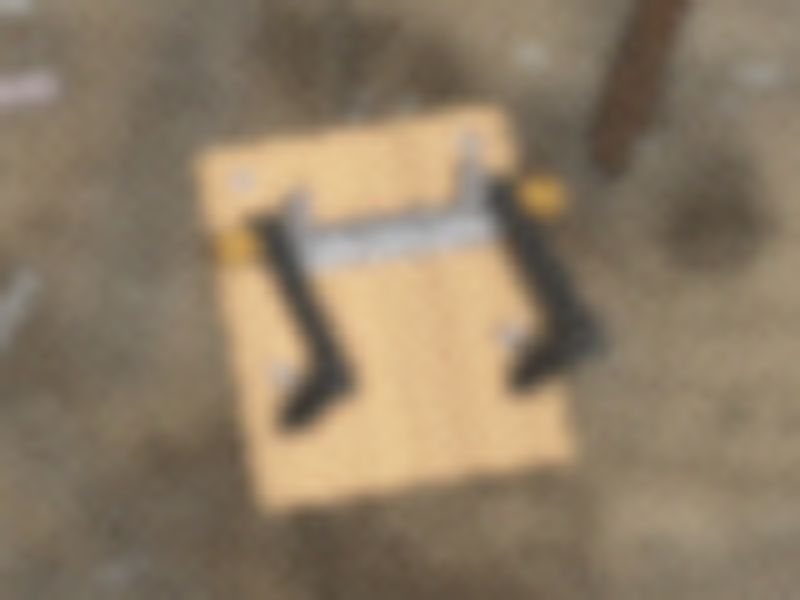

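```bash
cat > fit.py <<'E'
from h import *
from scipy.optimize import least_squares
def fr(p):
    c,s=np.cos(p[2]),np.sin(p[2]);return np.array([[c,-s,0],[s,c,0],[0,0,1]]),np.array([p[0],p[1],0])
# local corners at z=12; near(-x) / far(+x), left(+y), right(-y)
NL,NR,FL,FR=(-60,52,12),(-60,-52,12),(60,52,12),(60,-52,12)
def fit(obs,name):
    def res(p):
        R,t=fr(p);o=[]
        for n,L,u,v in obs:
            o.append((proj(n,R@np.array(L)+t)[0]-[u,v]))
        return np.ravel(o)
    u0=np.mean([ray(n,u,v,12)[:2] for n,L,u,v in obs],0)
    r=least_squares(res,[*u0,0]);print(name,r.x,np.round(r.fun,1));return r.x
S=lambda k,x0,y0:(lambda u,v:(x0+u/k-.5+.5/k,y0+v/k-.5+.5/k))
a=S(8,350,220);b=S(10,355,165)
E=fit([("scene",NL,*a(90,382)),("scene",NR,*a(390,528)),("scene",FR,*a(538,243)),("scene",FL,*a(250,118)),
 ("top",FL,*b(198,155)),("top",FR,*b(503,105)),("top",NR,*b(577,458)),("top",NL,*b(262,507))],"empty")
a=S(6,205,130);b=S(8,210,165)
F=fit([("scene",NL,*a(107,287)),("scene",NR,*a(235,403)),("scene",FR,*a(428,283)),
 ("top",FL,*b(205,133)),("top",FR,*b(437,165)),("top",NR,*b(402,452)),("top",NL,*b(150,422))],"full")
np.save("EF.npy",[E,F])
for nm,p in(("e",E),("f",F)):
    R,t=fr(p);print(nm,"top",R@[-35,0,118]+t)
R,t=fr(F);d=np.array([.643,0,-.766]);nn=np.array([.766,0,.643]);T=np.array([-35,0,118])
lid=R@(T+35*d+36*nn)+t;print("lid pred",lid,"n",R@nn,"base",R@(T+35*d)+t)
# lid from depth
for n in("scene","top"):
    w=cloud(n,np.load(f"pics/{n}0.npy"));q=w.reshape(-1,3)
    for nm,p in (("full",F),("emp",E)):
        R,t=fr(p);l=(q-t)@R  # local
        if nm=="full":
            h=(l-T)@nn; al=(l-T)@d-35
            m=(abs(h-36)<8)&(np.hypot(al,l[:,1])<60)
            mm=m&(np.hypot(al,l[:,1])<46)
            P=q[mm];c=P.mean(0);_,_,V=np.linalg.svd(P-c);print(n,"lid",mm.sum(),"normal",V[2]*np.sign(V[2,2]),"h",h[mm].mean(),"predn",R@nn)
            e=m&(abs(h-36)<4);print("along range",np.percentile(al[e],[1,99]),"y",np.percentile(l[e,1],[1,99]))
        m=(abs(l[:,0])<56)&(abs(l[:,1])<48)&(abs(l[:,2]-12)<6);print(nm,"foot z",np.median(l[m,2]),m.sum())
E
python3 fit.py
```

```text
empty [ 5.62908919e+02 -2.77005579e+02  1.89091429e-01] [-0.4  0.1  0.6  0.1  1.2 -0.4  0.2 -1.1 -0.6  0.3 -0.   0.3 -0.2  0.6
 -0.2  0.9]
full [ 5.30529754e+02  1.97787987e+02 -1.13184266e-01] [ 0.  -0.5  0.2  0.1  0.9 -1.5 -0.9  0.3  1.4  0.7 -0.1  0.9 -0.4  0.2]
e top [ 528.53277951 -283.58440969  118.        ]
f top [495.75370181 201.74098405 118.        ]
lid pred [545.51425834 196.08469773 114.338     ] n [ 0.76109875 -0.08651415  0.643     ] base [518.11470348 199.19920726  91.19      ]
scene lid 149 normal [ 0.75390645 -0.09738389  0.64972413] h 34.591470318776224 predn [ 0.76109875 -0.08651415  0.643     ]
along range [-49.02283771  50.41488389] y [-48.03707122  47.07013589]
full foot z 12.732065254684189 607
emp foot z 11.39361855937964 1042
top lid 396 normal [ 0.74926032 -0.09226733  0.65581682] h 36.442677175097145 predn [ 0.76109875 -0.08651415  0.643     ]
along range [-46.54898474  51.04630867] y [-48.32478081  48.77741515]
full foot z 11.211008272103676 335
emp foot z 11.456967875404256 704
```

```bash
cat > ori.py <<'E'
from h import *
from fit import fr
from scipy.spatial.transform import Rotation as Ro
Ry=lambda a:Ro.from_euler('y',a).as_matrix();Rz=lambda a:Ro.from_euler('z',a).as_matrix()
C=Rz(np.pi/2)
def tooltarget(p,sgn,al):  # rest pose p, y=sgn*nn, in-plane tilt al about nn
    R,_=fr(p);d=np.array([.643,0,-.766]);n=np.array([.766,0,.643])
    z=Ro.from_rotvec(al*n).apply(d);y=sgn*n;x=np.cross(y,z);return R@np.c_[x,y,z]
def wrist(Rt,q1,th):
    M=(Rz(q1)@Ry(th)).T@Rt@C.T
    q5=np.arccos(M[2,2]);A=np.arctan2(M[1,2],M[0,2]);q6=np.arctan2(M[2,1],-M[2,0]);return A,q5,q6
E
sed -i 's/^E=fit/if __name__!="__main__": fit=lambda *a:None\nE=fit/' fit.py
python3 - <<'E'
s=open('fit.py').read().split('\n')
i=[k for k,l in enumerate(s) if l.startswith('if __name__')][0]
open('fit.py','w').write('\n'.join(s[:i]+['if __name__=="__main__":']+['    '+l for l in s[i+1:]]))
E
python3 - <<'E'
from ori import *
E,F=np.load('EF.npy');s=state()
print(wrist(s['orientation'],s['q'][0],s['q'][1]+s['q'][2]),s['q'][3:])
L=250
R_=lambda p:(lambda r:r[0]@(np.array([-35,0,118])+35*np.array([.643,0,-.766]))+r[1])(fr(p))
for nm,p in(("F",F),("E",E)):
  for al in(-.5,-.25,0,.25,.5):
    T=tooltarget(p,1,al);w=R_(p)-L*T[:,2];q1=np.arctan2(w[1],w[0])
    print(nm,al,"wr",w.round(),[np.round(wrist(T,q1,th),2) for th in(1.7,1.9,2.1,2.3)])
E
```

```text
(np.float64(-1.4378655185353538e-05), np.float64(1.3310090869925586), np.float64(-0.22339199890841752)) [-1.43786552e-05  1.33100909e+00 -2.23391999e-01]
F -0.5 wr [391. 334. 259.] [array([-0.84,  1.45,  1.12]), array([-0.87,  1.32,  1.27]), array([-0.92,  1.19,  1.43]), array([-1.  ,  1.08,  1.61])]
F -0.25 wr [370. 278. 277.] [array([-0.72,  1.19,  1.04]), array([-0.78,  1.04,  1.19]), array([-0.88,  0.9 ,  1.37]), array([-1.03,  0.79,  1.59])]
F 0 wr [358. 217. 283.] [array([-0.52,  0.92,  0.86]), array([-0.61,  0.75,  1.01]), array([-0.77,  0.6 ,  1.21]), array([-1.04,  0.47,  1.52])]
F 0.25 wr [356. 155. 277.] [array([-0.15,  0.72,  0.51]), array([-0.2 ,  0.52,  0.57]), array([-0.31,  0.33,  0.69]), array([-0.72,  0.15,  1.11])]
F 0.5 wr [364.  96. 259.] [array([ 0.4 ,  0.68, -0.03]), array([ 0.53,  0.5 , -0.19]), array([ 0.82,  0.34, -0.5 ]), array([ 1.43,  0.25, -1.13])]
E -0.5 wr [ 390. -188.  259.] [array([-0.08,  0.61, -0.41]), array([-0.12,  0.41, -0.36]), array([-0.23,  0.21, -0.25]), array([-1.39,  0.05,  0.91])]
E -0.25 wr [ 386. -248.  277.] [array([ 0.36,  0.78, -0.84]), array([ 0.46,  0.59, -0.97]), array([ 0.65,  0.42, -1.19]), array([ 1.06,  0.29, -1.62])]
E 0 wr [ 393. -310.  283.] [array([ 0.6 ,  1.03, -1.07]), array([ 0.69,  0.87, -1.21]), array([ 0.83,  0.72, -1.41]), array([ 1.03,  0.6 , -1.67])]
E 0.25 wr [ 409. -369.  277.] [array([ 0.74,  1.29, -1.17]), array([ 0.79,  1.15, -1.32]), array([ 0.87,  1.01, -1.48]), array([ 0.98,  0.89, -1.68])]
E 0.5 wr [ 435. -424.  259.] [array([ 0.83,  1.55, -1.21]), array([ 0.84,  1.42, -1.36]), array([ 0.87,  1.29, -1.51]), array([ 0.93,  1.16, -1.68])]
```

```bash
python3 - <<'E'
from h import *
H=np.full((20,24),-1.)
for n in("scene","top"):
    q=cloud(n,np.load(f"pics/{n}0.npy")).reshape(-1,3);q=q[~np.isnan(q[:,0])]
    i=((q[:,0]-0)//50).astype(int);j=((600-q[:,1])//50).astype(int)
    m=(i>=0)&(i<20)&(j>=0)&(j<24)&(q[:,2]<800)
    np.maximum.at(H,(i[m],j[m]),q[m,2])
print("cols y from",[600-50*k for k in range(24)])
for k in range(19,-1,-1):print(k*50,H[k].astype(int))
E
```

```text
cols y from [600, 550, 500, 450, 400, 350, 300, 250, 200, 150, 100, 50, 0, -50, -100, -150, -200, -250, -300, -350, -400, -450, -500, -550]
950 [  7   6   5   5   9 431 418 444 439 387 453 444 453 462 482 306 364 430
 474 444   8  12 475 443]
900 [  7   7   5   7   6 370 352 389 342 525 502 513 467 516 512 411 406 263
 404 534 608  11 541 552]
850 [  6   8   5  78  76 584 525 593   6 531 550 520 602 532 535 493 434 215
 196  79  14  13 548 608]
800 [  7   7 623 639 640 619 640 598 594   6   9 591 615 628 601 470 206 175
 147  79  45  14 514 595]
750 [  7 494 567 635 634 560 450   8   5   9   6 114  95 621 704 544  54  49
  49  65  35  15  13 547]
700 [  9 454 520 534 536 503 429   6   7   9 114 115 113  11  12  12  47  46
  50  19  15  11  15  10]
650 [  7   6   8 473 470   7   7   7   9   8 112 112 110  66  13  12  44  47
   7  26   8  13  14   8]
600 [97  7  7  7  7  7  6  8  6  6  7  8 67 66 11 13 17 57 49 21  7  8  8 23]
550 [135   8   8   6   6   5   6 117 110  98   5  23  25  24   8   8  87  53
 102   6   6   6   5  19]
500 [132   8   8   7   7   9  13 152 150 124   6  21  23  
[... 346 characters left out ...]
 6   5]
300 [-1 -1  0 -1 -1  6 13 19  4  4  6  5  6  4  4 24 20  6  6 65 66 67 65 58]
250 [ -1  -1 534 536  -1  11   7  10  -1  -1   0  -1  -1  -1  -1  -1  -1  -1
  -1  67  66  66  68  54]
200 [  0 527 535 548 553   9   6   6  -1   0  -1  -1  -1   0  -1  -1  -1  -1
  -1  67  68  69  66  51]
150 [ -1 537 541 559 571 570   0   0   0   0   2   3   1   5   5  -1  -1  -1
  -1  -1  -1  -1  -1  -1]
100 [ -1 535 550 564 592 607 609 587   5   5  13 227 240  10   5   5  -1  -1
  -1  -1  -1  -1  -1  -1]
50 [ -1  -1  -1 549 593 611 614 607 603 603 260 287 287 269   7   6  -1  -1
  -1  -1  -1  -1  -1  -1]
0 [ -1  -1  -1  -1  -1  -1  -1  -1   6 595 285 294 294 285  15   5  -1  -1
  -1  -1  -1  -1  -1  -1]
```

```bash
cat > plan.py <<'E'
from ori import *
E,F=np.load('EF.npy')
D=np.array([.643,0,-.766]);N=np.array([.766,0,.643]);T0=np.array([-35,0,118.])
def P(p,s,h,y=0): # world point: s downhill of top, h above rails
    R,t=fr(p);return R@(T0+s*D+h*N+np.array([0,y,0]))+t
def rows(pos,Rt,n,show=True,st=None):
    s=st or state();p,R=s['tool_pos'],s['orientation'];rv=Ro.from_matrix(R.T@Rt).as_rotvec()
    print("dist",np.round(np.linalg.norm(pos-p),1),"tool-delta",np.round(R.T@(pos-p),1),"rv",rv.round(3),"per row need",np.abs(rv).max()/.08,np.linalg.norm(pos-p)/40)
    for k in range(n):
        Rk=R@Ro.from_rotvec(rv*k/n).as_matrix()
        print(np.round(Rk.T@(pos-p)/n/40,2).tolist(),np.round(rv/n/.08,2).tolist())
def st():
    s=state();print("t",round(s['t'],2),"q",s['q'].round(2),"pos",s['tool_pos'].round(1),"F",s['force'].round(1),"gap",round(s['finger_gap'],1));return s
E
python3 - <<'E'
from plan import *
st();T=tooltarget(F,1,0);pos=P(F,35-110,18);print(pos,T.round(3));rows(pos,T,20)
E
```

```text
t 0.1 q [ 0.94  0.31  1.5  -0.    1.33 -0.22] pos [207.6 482.  230.8] F [-0.3  0.5  0.5] gap 85.8
[461.53704709 205.63039385 187.024     ] [[ 0.113  0.761  0.639]
 [ 0.994 -0.087 -0.073]
 [ 0.     0.643 -0.766]]
dist 377.8 tool-delta [-342.6 -153.3   43.9] rv [-0.6   -0.444  1.222] per row need 15.277434668151043 9.445688556019096
[-0.43, -0.19, 0.05] [-0.38, -0.28, 0.76]
[-0.44, -0.17, 0.06] [-0.38, -0.28, 0.76]
[-0.45, -0.14, 0.06] [-0.38, -0.28, 0.76]
[-0.45, -0.12, 0.07] [-0.38, -0.28, 0.76]
[-0.46, -0.09, 0.08] [-0.38, -0.28, 0.76]
[-0.46, -0.07, 0.09] [-0.38, -0.28, 0.76]
[-0.46, -0.04, 0.09] [-0.38, -0.28, 0.76]
[-0.46, -0.01, 0.1] [-0.38, -0.28, 0.76]
[-0.46, 0.01, 0.11] [-0.38, -0.28, 0.76]
[-0.45, 0.03, 0.12] [-0.38, -0.28, 0.76]
[-0.45, 0.06, 0.14] [-0.38, -0.28, 0.76]
[-0.44, 0.08, 0.15] [-0.38, -0.28, 0.76]
[-0.43, 0.1, 0.16] [-0.38, -0.28, 0.76]
[-0.42, 0.12, 0.17] [-0.38, -0.28, 0.76]
[-0.41, 0.14, 0.19] [-0.38, -0.28, 0.76]
[-0.4, 0.16, 0.2] [-0.38, -0.28, 0.76]
[-0.38, 0.18, 0.21] [-0.38, -0.28, 0.76]
[-0.36, 0.2, 0.23] [-0.38, -0.28, 0.76]
[-0.35, 0.21, 0.24] [-0.38, -0.28, 0.76]
[-0.33, 0.22, 0.26] [-0.38, -0.28, 0.76]
```

```bash
python3 -m inch '[[-0.43,-0.19,0.02,-0.38,-0.28,0.76,85],[-0.44,-0.17,0.02,-0.38,-0.28,0.76,85],[-0.45,-0.14,0.02,-0.38,-0.28,0.76,85],[-0.45,-0.12,0.02,-0.38,-0.28,0.76,85],[-0.46,-0.09,0.03,-0.38,-0.28,0.76,85],[-0.46,-0.07,0.05,-0.38,-0.28,0.76,85],[-0.46,-0.04,0.05,-0.38,-0.28,0.76,85],[-0.46,-0.01,0.06,-0.38,-0.28,0.76,85],[-0.46,0.01,0.08,-0.38,-0.28,0.76,85],[-0.45,0.03,0.1,-0.38,-0.28,0.76,85]]' 30
python3 - <<'E'
from plan import *
st();T=tooltarget(F,1,0);pos=P(F,35-110,18);rows(pos,T,10)
E
```

```text
t: 1.35
tool_pos: [333.5, 336.8, 221.5]
orientation: [[-0.484, 0.797, 0.36], [0.867, 0.493, 0.074], [-0.119, 0.348, -0.93]]
force: [0.2, 0.2, -0.2]
finger_gap: 85.0
t 1.35 q [ 0.63  0.06  1.88 -0.2   0.86  0.2 ] pos [333.5 336.8 221.5] F [ 0.2  0.2 -0.2] gap 85.0
dist 186.5 tool-delta [-171.6   25.5   68.5] rv [-0.291 -0.215  0.597] per row need 7.461385539376759 4.662452391003027
[-0.43, 0.06, 0.17] [-0.36, -0.27, 0.75]
[-0.42, 0.08, 0.18] [-0.36, -0.27, 0.75]
[-0.41, 0.1, 0.19] [-0.36, -0.27, 0.75]
[-0.4, 0.12, 0.21] [-0.36, -0.27, 0.75]
[-0.39, 0.14, 0.22] [-0.36, -0.27, 0.75]
[-0.37, 0.16, 0.23] [-0.36, -0.27, 0.75]
[-0.36, 0.17, 0.24] [-0.36, -0.27, 0.75]
[-0.34, 0.18, 0.26] [-0.36, -0.27, 0.75]
[-0.33, 0.2, 0.27] [-0.36, -0.27, 0.75]
[-0.31, 0.21, 0.28] [-0.36, -0.27, 0.75]
```

Tracking is good.

```bash
python3 -m inch '[[-0.43,0.06,0.17,-0.37,-0.27,0.75,85],[-0.42,0.08,0.18,-0.37,-0.27,0.75,85],[-0.41,0.1,0.19,-0.37,-0.27,0.75,85],[-0.4,0.12,0.21,-0.37,-0.27,0.75,85],[-0.39,0.14,0.22,-0.37,-0.27,0.75,85],[-0.37,0.16,0.23,-0.37,-0.27,0.75,85],[-0.36,0.17,0.24,-0.37,-0.27,0.75,85],[-0.34,0.18,0.26,-0.37,-0.27,0.75,85],[-0.33,0.2,0.27,-0.37,-0.27,0.75,85],[-0.31,0.21,0.28,-0.37,-0.27,0.75,85]]'
python3 - <<'E'
from plan import *
s=st();print(wrist(s['orientation'],s['q'][0],s['q'][1]+s['q'][2]))
p,d=grab_frame("scene");cv2.imwrite("pics/s1.png",cv2.resize(p[90:220,170:340,::-1],None,fx=4,fy=4,interpolation=cv2.INTER_CUBIC))
T=tooltarget(F,1,0);pos=P(F,35+12,18);rows(pos,T,10)
E
```

```text
t: 2.6
tool_pos: [462.2, 198.8, 184.3]
orientation: [[0.136, 0.752, 0.645], [0.991, -0.108, -0.082], [0.008, 0.65, -0.76]]
force: [-0.0, 0.3, 0.1]
finger_gap: 84.8
t 2.6 q [ 0.32  0.11  2.07 -0.77  0.41  1.09] pos [462.2 198.8 184.3] F [-0.   0.3  0.1] gap 84.8
(np.float64(-0.7711460186253346), np.float64(0.41178853941763727), np.float64(1.0859206315213))
dist 118.3 tool-delta [  8.9  -0.6 117.9] rv [ 0.01   0.011 -0.025] per row need 0.3120786341730889 2.9565519554355246
[0.02, -0.0, 0.29] [0.01, 0.01, -0.03]
[0.02, -0.0, 0.29] [0.01, 0.01, -0.03]
[0.02, -0.0, 0.29] [0.01, 0.01, -0.03]
[0.02, -0.0, 0.29] [0.01, 0.01, -0.03]
[0.02, -0.0, 0.29] [0.01, 0.01, -0.03]
[0.02, 0.0, 0.29] [0.01, 0.01, -0.03]
[0.02, 0.0, 0.29] [0.01, 0.01, -0.03]
[0.02, 0.0, 0.29] [0.01, 0.01, -0.03]
[0.02, 0.0, 0.29] [0.01, 0.01, -0.03]
[0.02, 0.0, 0.3] [0.01, 0.01, -0.03]
```

View pics/s1.png

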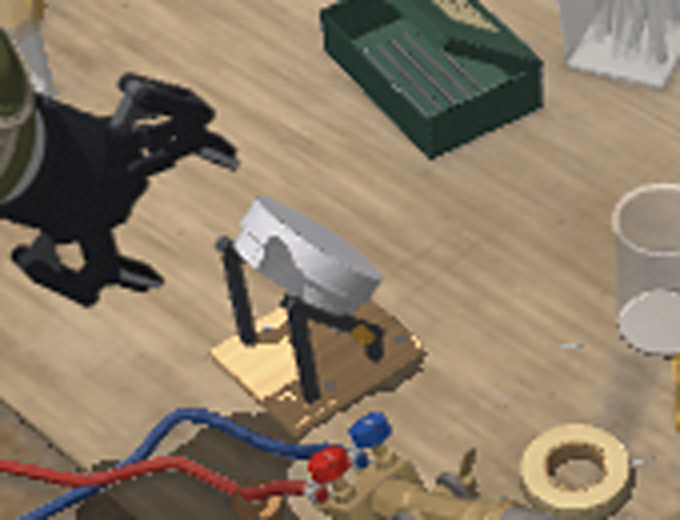

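The fingers at (215,155) and (140,275) straddle the tin (315,255) and line up with it. I'll go in now.

```bash
python3 -m inch '[[0.03,0,0.2,0.02,0.02,-0.05,85],[0.03,0,0.2,0.02,0.02,-0.05,85],[0.03,0,0.2,0.02,0.02,-0.05,85],[0.03,0,0.2,0.02,0.02,-0.05,85],[0.02,0,0.2,0.01,0.02,-0.04,85],[0.02,0,0.2,0.01,0.01,-0.04,85],[0.02,0,0.2,0.01,0.01,-0.03,85],[0.02,0,0.2,0.01,0.01,-0.02,85],[0.02,0,0.2,0,0,0,85],[0,0,0.1,0,0,0,85]]'
python3 - <<'E'
from plan import *
s=st()
T=tooltarget(F,1,0);pos=P(F,35+12,18);rows(pos,T,1)
E
```

```text
t: 3.9
tool_pos: [515.3, 202.0, 121.2]
orientation: [[0.107, 0.763, 0.637], [0.994, -0.08, -0.071], [-0.003, 0.641, -0.768]]
force: [0.3, -0.0, -0.3]
finger_gap: 84.9
t 3.9 q [ 0.27  0.32  2.01 -1.01  0.29  1.29] pos [515.3 202.  121.2] F [ 0.3 -0.  -0.3] gap 84.9
dist 37.1 tool-delta [-2.5  1.2 37. ] rv [-0.002 -0.002  0.007] per row need 0.08388071902123531 0.9277107012799537
[-0.06, 0.03, 0.93] [-0.03, -0.02, 0.08]
```

```bash
cat > kin.py <<'E'
from plan import *
from scipy.optimize import least_squares
# states: q precise unknown for older -> orientation/q rounding ok
DAT=[([.94058,.31348,1.49845,0,1.33100,-.22341],[207.6,482,230.8]),
([.63,.06,1.88,-.20,.86,.20],[333.5,336.8,221.5]),([.32,.11,2.07,-.77,.41,1.09],[462.2,198.8,184.3]),([.27,.32,2.01,-1.01,.29,1.29],[515.3,202.0,121.2])]
def fk(q,L):
    a1,h,L2,L3,o,d6=L;th=q[1]+q[2]
    R=Rz(q[0])@Ry(th)@Rz(q[3])@Ry(q[4])@Rz(q[5])@C
    w=Rz(q[0])@np.array([a1+L2*np.sin(q[1])+L3*np.sin(th)+o*np.cos(th),0,h+L2*np.cos(q[1])+L3*np.cos(th)-o*np.sin(th)])
    return w+d6*R[:,2],R
try: L=np.load("L.npy")
except Exception: L=None
LO=np.array([-2.94,-.97,.19,-1.23,.02,-2.88]);HI=np.array([2.94,2.17,2.56,4.37,3.11,2.88])
def ik(pos,R,q0):
    f=lambda q:(lambda p,M:np.r_[(p-pos)/100,Ro.from_matrix(M.T@R).as_rotvec()])(*fk(q,L))
    r=least_squares(f,q0);return r.x,np.abs(r.fun).max()
E
python3 - <<'E'
from kin import *
s=state();DAT[-1]=(s['q'],s['tool_pos'])
f=lambda L:np.ravel([fk(q,L)[0]-p for q,p in DAT])
r=least_squares(f,[0,300,300,300,0,230]);print(r.x.round(1),r.fun.round(1));np.save("L.npy",r.x)
E
python3 - <<'E'
from kin import *
q0=state()['q']
for al in(0,-.15,-.25,-.35,-.5,.2,.5):
    T=tooltarget(F,1,al)
    for k in(-25,12): 
        c=P(F,35,18);q,e=ik(c+k*T[:,2],T,q0);print(al,k,q.round(2),e.round(4))
E
```

```text
[ 487.3 -394.8   60.4  -78.8 -345.7 -220.7] [ 94.3 -68.1   7.   24.3 -34.8  -0.4  -9.4  15.8 -22.9   4.6  -0.6  16.2]
0 -25 [ 0.27 -0.19  2.61 -1.32  0.25  1.61] 0.0
0 12 [ 0.26 -0.36  2.89 -1.79  0.24  2.08] 0.0
-0.15 -25 [ 0.23 -0.31  2.71 -1.27  0.38  1.53] 0.0
-0.15 12 [ 0.21 -0.49  3.   -1.57  0.35  1.83] 0.0
-0.25 -25 [ 0.21 -0.36  2.74 -1.25  0.47  1.49] 0.0
-0.25 12 [ 0.18 -0.56  3.04 -1.48  0.43  1.72] 0.0
-0.35 -25 [ 0.18 -0.38  2.74 -1.24  0.56  1.44] 0.0
-0.35 12 [ 0.15 -0.6   3.05 -1.42  0.52  1.63] 0.0
-0.5 -25 [ 0.14 -0.37  2.68 -1.23  0.7   1.38] 0.0
-0.5 12 [ 0.11 -0.62  3.02 -1.36  0.65  1.52] 0.0
0.2 -25 [ 0.33  0.08  2.33 -1.36  0.09  1.69] 0.0
0.2 12 [ 0.32  1.34  0.96 -0.63  0.15  0.95] 0.0
0.5 -25 [ 0.4   0.54  1.79 -1.81 -0.14  2.19] 0.0454
0.5 12 [ 0.41  0.63  1.79 -1.04 -0.15  1.42] 0.0251
```

```bash
python3 - <<'E'
s=open('kin.py').read()
s=s.replace("a1,h,L2,L3,o,d6=L;","a1,h,L2,L3,o,d6,b,c=L;")
s=s.replace("h+L2*np.cos(q[1])+L3*np.cos(th)-o*np.sin(th)])\n","h+L2*np.cos(q[1])+L3*np.cos(th)-o*np.sin(th)])+Rz(q[0])@np.array([0,b,0])+Rz(q[0])@Ry(th)@Rz(q[3])@np.array([0,c,0])\n")
open('kin.py','w').write(s)
E
cat > fitk.py <<'E'
from kin import *
s=state();DAT[-1]=(s['q'],s['tool_pos'])
f=lambda L:np.r_[np.ravel([fk(q,L)[0]-p for q,p in DAT])/2,L[[0,4,7]]/100]
for h in(200,300,400):
    r=least_squares(f,[0,h,350,350,0,230,116,0]);print(r.x.round(1),r.fun.round(1),r.cost)
np.save("L.npy",r.x)
E
python3 fitk.py
```

```text
[-17.4 210.7 451.5 413.6  48.4 264.5 120.5  -4.7] [ 0.1 -0.2 -0.4  0.   0.3  0.4 -0.1  0.2  0.3  0.  -0.2 -0.3 -0.2  0.5
 -0. ] 0.5632862110162533
[-17.4 210.7 451.5 413.6  48.4 264.5 120.5  -4.7] [ 0.1 -0.2 -0.4  0.   0.3  0.4 -0.1  0.2  0.3  0.  -0.2 -0.3 -0.2  0.5
 -0. ] 0.5632862110161831
[-17.4 210.7 451.5 413.6  48.4 264.5 120.5  -4.7] [ 0.1 -0.2 -0.4  0.   0.3  0.4 -0.1  0.2  0.3  0.  -0.2 -0.3 -0.2  0.5
 -0. ] 0.5632862110162874
```

Good kinematic fit (residuals of about 1 mm). I'll use it for the grasp and place poses.

```bash
python3 - <<'E'
from kin import *
q0=state()['q']
for al in(0,-.1,-.2,-.3,-.4,-.5):
    T=tooltarget(F,1,al);c=P(F,35,18)
    for k in(-25,12): 
        q,e=ik(c+k*T[:,2],T,q0);print("F",al,k,q.round(2),e.round(4),(q-LO).min().round(2))
    q,e=ik(c+12*T[:,2]+[0,0,150],T,q0);print("F lift",al,q.round(2),e.round(4))
for al in(-.5,-.35,-.2,0,.2,.35,.5):
    T=tooltarget(E,-1,al)
    for s in(20,48):
        c=P(E,s,18);q,e=ik(c+12*T[:,2],T,[-.6,.4,1.9,.7,.7,1.9]);print("E",al,s,q.round(2),e.round(4))
    q,e=ik(c+12*T[:,2]+[0,0,100],T,q);print("  lift",q.round(2),e.round(4))
E
```

```text
F 0 -25 [ 0.27  0.31  2.01 -1.01  0.29  1.3 ] 0.0 0.22
F 0 12 [ 0.25  0.4   1.98 -1.19  0.25  1.46] 0.0 0.04
F lift 0 [ 0.25  0.16  1.83 -0.47  0.54  0.7 ] 0.0
F -0.1 -25 [ 0.33  0.35  1.96 -1.06  0.43  1.39] 0.0 0.17
F -0.1 12 [ 0.3   0.43  1.94 -1.18  0.39  1.49] 0.0 0.05
F lift -0.1 [ 0.31  0.19  1.79 -0.63  0.64  0.87] 0.0
F -0.2 -25 [ 0.39  0.39  1.9  -1.08  0.58  1.43] 0.0 0.15
F -0.2 12 [ 0.35  0.46  1.89 -1.16  0.53  1.5 ] 0.0 0.07
F lift -0.2 [ 0.35  0.23  1.75 -0.75  0.75  1.  ] 0.0
F -0.3 -25 [ 0.44  0.44  1.84 -1.07  0.71  1.46] 0.0 0.16
F -0.3 12 [ 0.39  0.5   1.83 -1.14  0.66  1.51] 0.0 0.09
F lift -0.3 [ 0.4   0.28  1.7  -0.83  0.86  1.08] 0.0
F -0.4 -25 [ 0.48  0.49  1.78 -1.06  0.85  1.48] 0.0 0.17
F -0.4 12 [ 0.43  0.55  1.78 -1.13  0.79  1.52] 0.0 0.1
F lift -0.4 [ 0.43  0.33  1.66 -0.89  0.98  1.15] 0.0
F -0.5 -25 [ 0.52  0.55  1.71 -1.06  0.97  1.49] 0.0 0.17
F -0.5 12 [ 0.46  0.59  1.72 -1.11  0.91  1.52] 0.0 0.12
F lift -0.5 [ 0.46  0.38  1.61 -0.93  1.09  1.19] 0.0
E -0.5 20 [-0.73  0.43  1.95  1.96  0.17  0.51] 0.0
E -0.5 48 [-0.7   0.5   1.92  2.22  0.17  0.
[... 266 characters left out ...]
-0.2 48 [-0.81  0.51  1.82  1.14  0.48  1.26] 0.0
  lift [-0.81  0.34  1.76  0.82  0.61  1.63] 0.0
E 0 20 [-0.9   0.5   1.75  0.95  0.78  1.39] 0.0
E 0 48 [-0.87  0.55  1.73  0.98  0.74  1.37] 0.0
  lift [-0.87  0.4   1.66  0.81  0.88  1.61] 0.0
E 0.2 20 [-0.94  0.57  1.63  0.87  1.03  1.44] 0.0
E 0.2 48 [-0.91  0.62  1.61  0.89  0.99  1.43] 0.0
  lift [-0.91  0.48  1.54  0.81  1.13  1.61] 0.0
E 0.35 20 [-0.96  0.64  1.53  0.83  1.21  1.46] 0.0
E 0.35 48 [-0.93  0.69  1.51  0.85  1.17  1.46] 0.0
  lift [-0.93  0.55  1.45  0.8   1.31  1.61] 0.0
E 0.5 20 [-0.96  0.71  1.43  0.81  1.38  1.48] 0.0
E 0.5 48 [-0.94  0.76  1.4   0.82  1.35  1.48] 0.0
  lift [-0.94  0.63  1.35  0.8   1.48  1.62] 0.0
```

```bash
python3 - <<'E'
from kin import *
T=tooltarget(F,1,-.2);c=P(F,35,18)
rows(c-25*T[:,2],T,5);rows(c+8*T[:,2],T,1)
E
```

```text
dist 2.8 tool-delta [2.5 1.1 0.5] rv [-0.002 -0.202  0.007] per row need 2.5221876134427896 0.07038593109458431
[0.01, 0.01, 0.0] [-0.0, -0.5, 0.02]
[0.01, 0.01, 0.0] [-0.0, -0.5, 0.02]
[0.01, 0.01, 0.0] [-0.0, -0.5, 0.02]
[0.01, 0.01, 0.0] [-0.0, -0.5, 0.02]
[0.01, 0.01, 0.0] [-0.0, -0.5, 0.02]
dist 33.1 tool-delta [-4.1  1.2 32.8] rv [-0.002 -0.202  0.007] per row need 2.5221876134427896 0.8279093837995193
[-0.1, 0.03, 0.82] [-0.02, -2.52, 0.09]
```

```bash
python3 -m inch '[[0.01,0.01,0,0,-0.5,0.02,85],[0.01,0.01,0,0,-0.5,0.02,85],[0.01,0.01,0,0,-0.5,0.02,85],[0.01,0.01,0,0,-0.5,0.02,85],[0.01,0.01,0,0,-0.5,0.02,85],[0,0,0.17,0,0,0,85],[0,0,0.17,0,0,0,85],[0,0,0.17,0,0,0,85],[0,0,0.17,0,0,0,85],[0,0,0.15,0,0,0,85]]'
python3 - <<'E'
from kin import *
st();T=tooltarget(F,1,-.2);c=P(F,35,18)
rows(c+8*T[:,2],T,1)
p,d=grab_frame("scene");cv2.imwrite("pics/s2.png",cv2.resize(p[110:220,180:320,::-1],None,fx=5,fy=5,interpolation=cv2.INTER_CUBIC))
E
```

```text
t: 5.15
tool_pos: [539.1, 193.4, 95.1]
orientation: [[0.241, 0.761, 0.602], [0.958, -0.089, -0.272], [-0.153, 0.642, -0.751]]
force: [0.4, 0.6, 0.1]
finger_gap: 84.9
t 5.15 q [ 0.35  0.46  1.89 -1.16  0.53  1.5 ] pos [539.1 193.4  95.1] F [0.4 0.6 0.1] gap 84.9
dist 3.7 tool-delta [ 1.2 -1.  -3.3] rv [-0.002  0.003 -0.002] per row need 0.04131314361450295 0.09157332061908582
[0.03, -0.02, -0.08] [-0.02, 0.04, -0.03]
```

View pics/s2.png

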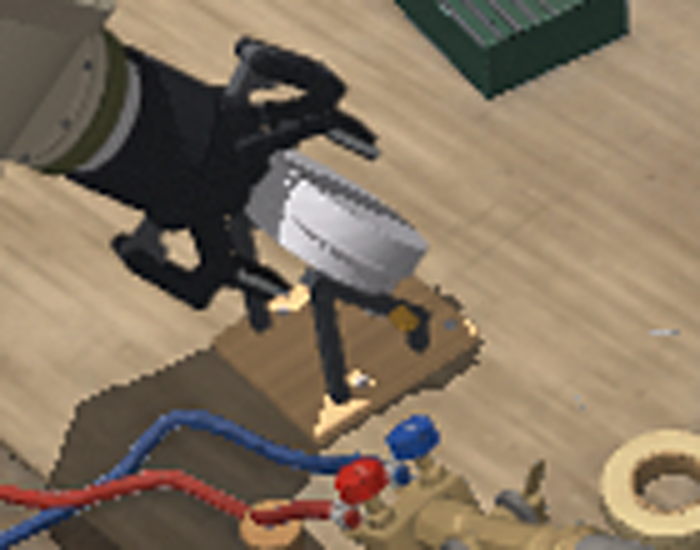

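```bash
python3 -m inch '[[0,-0.02,-0.05,0,0,0,60],[0,0,0,0,0,0,50],[0,0,0,0,0,0,42],[0,0,0,0,0,0,38],[0,0,0,0,0,0,34],[0,0,0,0,0,0,30],[0,0,0,0,0,0,30],[0,0,0,0,0,0,30],[0,0,0,0,0,0,30],[0,0,0,0,0,0,30]]' 60
python3 - <<'E'
from kin import *
st()
p,d=grab_frame("scene");cv2.imwrite("pics/s3.png",cv2.resize(p[110:220,180:320,::-1],None,fx=5,fy=5,interpolation=cv2.INTER_CUBIC))
E
```

```text
t: 6.45
tool_pos: [537.1, 194.0, 96.0]
orientation: [[0.241, 0.762, 0.602], [0.958, -0.089, -0.272], [-0.153, 0.642, -0.751]]
force: [-1.8, 0.4, 0.3]
finger_gap: 35.5
t 6.45 q [ 0.35  0.46  1.89 -1.16  0.53  1.5 ] pos [537.1 194.   96. ] F [-1.8  0.4  0.3] gap 35.5
```

View pics/s3.png

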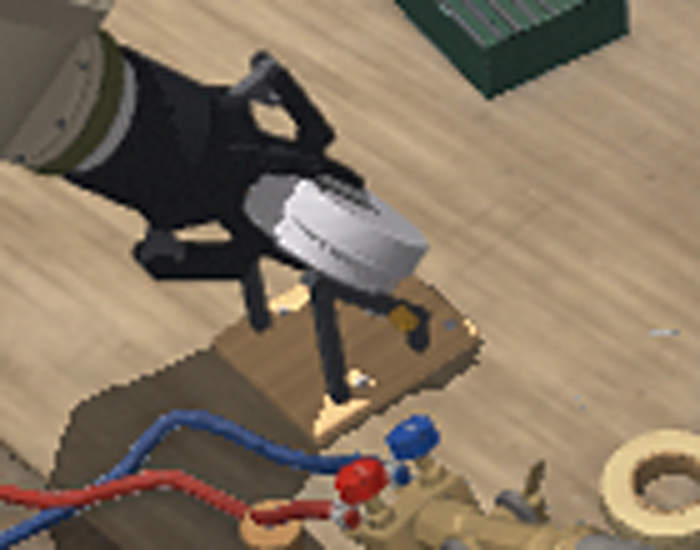

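The grip is firm, with a gap of 35.5. Lifting straight up.

```bash
python3 -m inch '[[-0.02,0.06,-0.08,0,0,0,30],[-0.02,0.1,-0.11,0,0,0,30],[-0.04,0.16,-0.19,0,0,0,30],[-0.06,0.26,-0.3,0,0,0,30],[-0.08,0.32,-0.38,0,0,0,30],[-0.08,0.32,-0.38,0,0,0,30],[-0.08,0.32,-0.38,0,0,0,30],[-0.08,0.32,-0.38,0,0,0,30],[-0.08,0.32,-0.38,0,0,0,30],[-0.06,0.26,-0.3,0,0,0,30]]' 60
python3 - <<'E'
from kin import *
s=st();print(s['wrist_torque'])
p,d=grab_frame("scene");cv2.imwrite("pics/s4.png",cv2.resize(p[50:220,150:320,::-1],None,fx=3.5,fy=3.5,interpolation=cv2.INTER_CUBIC))
T0g=tooltarget(F,1,-.2)
c=P(F,35,18);Rg=np.array([[0.241,0.762,0.602],[0.958,-0.089,-0.272],[-0.153,0.642,-0.751]])
print("tin centre in tool",Rg.T@(c-np.array([537.1,194,96])))
for al in(0,):
    T=tooltarget(E,-1,al)
    for s_ in(0,-40):
        q,e=ik(P(E,s_,18)+12*T[:,2]+[0,0,200],T,[-.8,.4,1.7,.8,.9,1.6]);print(q.round(2),e)
E
```

```text
t: 7.75
tool_pos: [534.2, 193.0, 252.6]
orientation: [[0.24, 0.767, 0.595], [0.958, -0.09, -0.272], [-0.155, 0.635, -0.757]]
force: [-0.1, -0.3, -3.1]
finger_gap: 35.5
t 7.75 q [ 0.35  0.22  1.74 -0.71  0.77  0.95] pos [534.2 193.  252.6] F [-0.1 -0.3 -3.1] gap 35.5
[ 0.26188587  0.61802913 -0.04851044]
tin centre in tool [ 1.18028839e+00 -9.21131734e-03 -9.25225757e+00]
[-0.92  0.22  1.54  0.69  1.13  1.81] 1.3915268937125802e-12
[-0.97  0.17  1.53  0.68  1.21  1.81] 3.101547463302268e-11
```

View pics/s4.png

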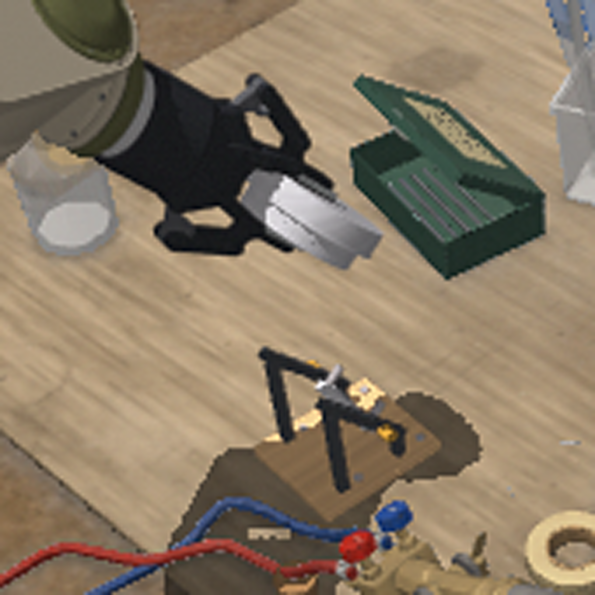

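```bash
cat > carry.py <<'E'
from kin import *
import sys
# tin centre in tool frame
TC=np.array([1.2,0,-9.25])
def place(s,h,up=0,al=0,y=0):
    T=tooltarget(E,-1,al);return P(E,s,h,y)+np.array([0,0,up])-T@TC,T
def jrows(qg,n,show=10):
    q0=state()['q'];pts=[fk(q0+(qg-q0)*k/n,L) for k in range(n+1)]
    out=[]
    for k in range(show):
        (p,R),(p2,R2)=pts[k],pts[k+1]
        out.append([*np.round(R.T@(p2-p)/40,2),*np.round(Ro.from_matrix(R.T@R2).as_rotvec()/.08,2),30])
    print('['+','.join('['+','.join(f"{v:g}" for v in r)+']' for r in out)+']')
    print("max",np.abs(np.array([r[:6] for r in out])).max());return pts
if __name__=="__main__":
    st();n=int(sys.argv[1]);pos,T=place(0,18,up=float(sys.argv[2]))
    qg,e=ik(pos,T,[-.92,.22,1.54,.69,1.13,1.81]);print(pos,qg.round(2),e)
    pts=jrows(qg,n)
    for k in range(0,n+1,max(1,n//8)):print(k,pts[k][0].round(),pts[k][1][:,1].round(2),pts[k][1][:,2].round(2))
E
python3 carry.py 40 200
```

```text
t 7.8 q [ 0.35  0.21  1.73 -0.71  0.78  0.95] pos [535.  193.3 255. ] F [0.3 0.5 0.5] gap 35.3
[ 547.69114193 -278.69589581  322.4885    ] [-0.92  0.22  1.54  0.69  1.14  1.81] 8.039421572902939e-10
[[-0.31,0.05,0.18,0.32,-0.15,0.91,30],[-0.3,0.07,0.18,0.31,-0.14,0.91,30],[-0.29,0.09,0.17,0.3,-0.14,0.91,30],[-0.28,0.11,0.16,0.29,-0.14,0.91,30],[-0.26,0.13,0.15,0.29,-0.13,0.92,30],[-0.25,0.15,0.15,0.28,-0.13,0.92,30],[-0.24,0.16,0.14,0.27,-0.12,0.92,30],[-0.22,0.18,0.13,0.26,-0.12,0.92,30],[-0.2,0.19,0.12,0.26,-0.11,0.92,30],[-0.18,0.21,0.11,0.25,-0.1,0.92,30]]
max 0.92
0 [538. 191. 258.] [ 0.76 -0.09  0.64] [ 0.6  -0.27 -0.75]
5 [550. 123. 248.] [ 0.69 -0.46  0.56] [ 0.49 -0.29 -0.82]
10 [555.  61. 241.] [ 0.49 -0.76  0.44] [ 0.39 -0.26 -0.88]
15 [558.   5. 238.] [ 0.21 -0.94  0.27] [ 0.33 -0.19 -0.92]
20 [560. -48. 241.] [-0.1  -0.99  0.07] [ 0.31 -0.1  -0.94]
25 [ 561. -101.  250.] [-0.39 -0.91 -0.13] [ 0.34 -0.01 -0.94]
30 [ 561. -155.  267.] [-0.62 -0.71 -0.33] [ 0.41  0.07 -0.91]
35 [ 558. -215.  291.] [-0.74 -0.45 -0.5 ] [ 0.51  0.11 -0.85]
40 [ 548. -279.  322.] [-0.75 -0.14 -0.64] [ 0.63  0.12 -0.77]
```

```bash
python3 -m inch '[[-0.31,0.07,0.05,0.32,-0.15,0.91,30],[-0.3,0.1,0,0.31,-0.14,0.91,30],[-0.29,0.12,0,0.3,-0.14,0.91,30],[-0.28,0.14,0,0.29,-0.14,0.91,30],[-0.26,0.15,0,0.29,-0.13,0.92,30],[-0.25,0.17,0,0.28,-0.13,0.92,30],[-0.24,0.18,0,0.27,-0.12,0.92,30],[-0.22,0.19,0,0.26,-0.12,0.92,30],[-0.2,0.2,0,0.26,-0.11,0.92,30],[-0.18,0.21,0,0.25,-0.1,0.92,30]]' 60
python3 carry.py 30 200
```

```text
t: 9.05
tool_pos: [524.1, 73.5, 285.8]
orientation: [[0.797, 0.472, 0.378], [0.579, -0.775, -0.253], [0.174, 0.42, -0.891]]
force: [1.1, -0.0, -2.6]
finger_gap: 35.8
t 9.05 q [ 0.05  0.12  1.66 -0.33  0.99  1.16] pos [524.1  73.5 285.8] F [ 1.1 -0.  -2.6] gap 35.8
[ 547.69114193 -278.69589581  322.4885    ] [-0.92  0.22  1.54  0.69  1.14  1.81] 8.039421572902939e-10
[[-0.12,0.2,0.14,0.27,-0.07,0.87,30],[-0.1,0.21,0.13,0.26,-0.07,0.87,30],[-0.09,0.22,0.12,0.26,-0.06,0.87,30],[-0.07,0.23,0.11,0.25,-0.05,0.87,30],[-0.05,0.23,0.1,0.25,-0.04,0.87,30],[-0.04,0.24,0.09,0.25,-0.04,0.87,30],[-0.02,0.24,0.08,0.24,-0.03,0.87,30],[0,0.25,0.07,0.24,-0.02,0.87,30],[0.02,0.25,0.06,0.24,-0.01,0.87,30],[0.04,0.25,0.05,0.24,-0,0.87,30]]
max 0.87
0 [526.  71. 288.] [ 0.47 -0.78  0.42] [ 0.38 -0.25 -0.89]
3 [531.  40. 282.] [ 0.32 -0.89  0.32] [ 0.34 -0.21 -0.92]
6 [537.  10. 277.] [ 0.15 -0.97  0.21] [ 0.32 -0.16 -0.94]
9 [542. -20. 274.] [-0.03 -1.    0.09] [ 0.31 -0.1  -0.95]
12 [547. -52. 274.] [-0.21 -0.98 -0.03] [ 0.32 -0.04 -0.95]
15 [551. -84. 276.] [-0.38 -0.91 -0.15] [ 0.34  0.01 -0.94]
18 [ 555. -118.  281.] [-0.52 -0.81 -0.27] [ 0.38  0.06 -0.92]
21 [ 557. -155.  288.] [-0.64 -0.67 -0.38] [ 0.43  0.1  -0.9 ]
24 [ 557. -194.  297.] [-0.71 -0.51 -0.48] [ 0.49  0.12 -0.86]
27 [ 554. -235.  309.] [-0.75 -0.33 -0.57] [ 0.56  0.13 -0.82]
30 [ 548. -279.  322.] [-0.75 -0.14 -0.64] [ 0.63  0.12 -0.77]
```

```bash
python3 -m inch '[[-0.12,0.2,0.1,0.27,-0.07,0.87,30],[-0.1,0.21,0.1,0.26,-0.07,0.87,30],[-0.09,0.22,0.1,0.26,-0.06,0.87,30],[-0.07,0.23,0.1,0.25,-0.05,0.87,30],[-0.05,0.23,0.08,0.25,-0.04,0.87,30],[-0.04,0.24,0.07,0.25,-0.04,0.87,30],[-0.02,0.24,0.06,0.24,-0.03,0.87,30],[0,0.25,0.06,0.24,-0.02,0.87,30],[0.02,0.25,0.05,0.24,-0.01,0.87,30],[0.04,0.25,0.05,0.24,0,0.87,30]]' 60
python3 carry.py 20 170
```

```text
t: 10.3
tool_pos: [539.1, -34.3, 275.7]
orientation: [[0.941, -0.136, 0.308], [-0.121, -0.99, -0.067], [0.315, 0.026, -0.949]]
force: [0.1, -0.8, -3.0]
finger_gap: 35.7
t 10.3 q [-0.29  0.15  1.63  0.03  1.05  1.4 ] pos [539.1 -34.3 275.7] F [ 0.1 -0.8 -3. ] gap 35.7
[ 547.69114193 -278.69589581  292.4885    ] [-0.92  0.24  1.59  0.71  1.08  1.76] 8.211600288632326e-12
[[0.06,0.24,0.07,0.25,0,0.81,30],[0.08,0.24,0.06,0.25,0.01,0.81,30],[0.09,0.24,0.05,0.25,0.02,0.81,30],[0.11,0.24,0.03,0.25,0.03,0.81,30],[0.13,0.23,0.02,0.25,0.04,0.81,30],[0.15,0.23,0.01,0.26,0.05,0.81,30],[0.16,0.23,0,0.26,0.06,0.81,30],[0.18,0.22,-0.01,0.26,0.06,0.8,30],[0.2,0.21,-0.02,0.27,0.07,0.8,30],[0.21,0.21,-0.03,0.27,0.08,0.8,30]]
max 0.81
0 [540. -35. 276.] [-0.14 -0.99  0.03] [ 0.31 -0.07 -0.95]
2 [544. -55. 273.] [-0.24 -0.97 -0.05] [ 0.32 -0.03 -0.95]
4 [547. -75. 272.] [-0.35 -0.93 -0.13] [ 0.33  0.01 -0.94]
6 [550. -97. 271.] [-0.44 -0.87 -0.21] [ 0.35  0.04 -0.93]
8 [ 552. -119.  271.] [-0.53 -0.8  -0.28] [ 0.38  0.07 -0.92]
10 [ 554. -143.  272.] [-0.61 -0.71 -0.35] [ 0.42  0.1  -0.9 ]
12 [ 556. -167.  274.] [-0.67 -0.61 -0.42] [ 0.45  0.12 -0.88]
14 [ 556. -193.  278.] [-0.71 -0.5  -0.49] [ 0.49  0.13 -0.86]
16 [ 555. -221.  282.] [-0.74 -0.39 -0.54] [ 0.54  0.13 -0.83]
18 [ 552. -249.  287.] [-0.76 -0.27 -0.6 ] [ 0.58  0.13 -0.8 ]
20 [ 548. -279.  292.] [-0.75 -0.14 -0.64] [ 0.63  0.12 -0.77]
```

```bash
python3 -m inch '[[0.06,0.24,0.06,0.25,0,0.81,30],[0.08,0.24,0.05,0.25,0.01,0.81,30],[0.09,0.24,0.04,0.25,0.02,0.81,30],[0.11,0.24,0.03,0.25,0.03,0.81,30],[0.13,0.23,0.02,0.25,0.04,0.81,30],[0.15,0.23,0.01,0.26,0.05,0.81,30],[0.16,0.23,0,0.26,0.06,0.81,30],[0.18,0.22,-0.01,0.26,0.06,0.8,30],[0.2,0.21,-0.02,0.27,0.07,0.8,30],[0.21,0.21,-0.03,0.27,0.08,0.8,30]]' 60
python3 carry.py 11 150
```

```text
t: 11.55
tool_pos: [552.0, -150.6, 270.8]
orientation: [[0.649, -0.63, 0.426], [-0.727, -0.679, 0.104], [0.224, -0.377, -0.899]]
force: [-0.6, -0.5, -4.0]
finger_gap: 35.3
t 11.55 q [-0.63  0.2   1.61  0.39  1.06  1.59] pos [ 552.  -150.6  270.8] F [-0.6 -0.5 -4. ] gap 35.3
[ 547.69114193 -278.69589581  272.4885    ] [-0.92  0.26  1.62  0.73  1.05  1.72] 6.133734586910577e-10
[[0.2,0.18,-0.01,0.24,0.07,0.66,30],[0.21,0.17,-0.02,0.25,0.08,0.66,30],[0.22,0.16,-0.03,0.25,0.08,0.66,30],[0.23,0.16,-0.03,0.26,0.09,0.66,30],[0.24,0.15,-0.04,0.26,0.1,0.66,30],[0.26,0.14,-0.05,0.26,0.1,0.65,30],[0.27,0.13,-0.06,0.27,0.11,0.65,30],[0.28,0.12,-0.07,0.28,0.11,0.65,30],[0.29,0.11,-0.08,0.28,0.12,0.65,30],[0.3,0.1,-0.09,0.29,0.12,0.64,30]]
max 0.66
0 [ 554. -149.  270.] [-0.63 -0.68 -0.38] [ 0.43  0.1  -0.9 ]
1 [ 555. -159.  269.] [-0.65 -0.64 -0.41] [ 0.44  0.11 -0.89]
2 [ 555. -170.  269.] [-0.68 -0.59 -0.43] [ 0.46  0.12 -0.88]
3 [ 556. -181.  268.] [-0.7  -0.55 -0.46] [ 0.48  0.13 -0.87]
4 [ 556. -192.  268.] [-0.71 -0.5  -0.49] [ 0.49  0.13 -0.86]
5 [ 555. -204.  269.] [-0.73 -0.45 -0.51] [ 0.51  0.13 -0.85]
6 [ 555. -216.  269.] [-0.74 -0.4  -0.54] [ 0.53  0.14 -0.84]
7 [ 554. -228.  269.] [-0.75 -0.35 -0.56] [ 0.55  0.14 -0.82]
8 [ 553. -240.  270.] [-0.75 -0.3  -0.58] [ 0.57  0.13 -0.81]
9 [ 552. -253.  271.] [-0.76 -0.25 -0.6 ] [ 0.59  0.13 -0.8 ]
10 [ 550. -266.  271.] [-0.76 -0.2  -0.62] [ 0.61  0.13 -0.78]
11 [ 548. -279.  272.] [-0.75 -0.14 -0.64] [ 0.63  0.12 -0.77]
```

```bash
python3 -m inch '[[0.22,0.2,-0.01,0.27,0.08,0.74,30],[0.23,0.19,-0.02,0.27,0.09,0.74,30],[0.25,0.18,-0.03,0.28,0.09,0.74,30],[0.26,0.17,-0.03,0.28,0.1,0.74,30],[0.27,0.16,-0.04,0.29,0.11,0.74,30],[0.29,0.15,-0.05,0.29,0.11,0.73,30],[0.3,0.14,-0.07,0.3,0.12,0.73,30],[0.31,0.13,-0.08,0.31,0.12,0.72,30],[0.32,0.12,-0.09,0.31,0.13,0.72,30],[0.33,0.1,-0.1,0.32,0.13,0.7,30]]' 60
python3 - <<'E'
from carry import *
s=st();DATn=(s['q'],s['tool_pos']);print("fk err",fk(*[s['q'],L])[0]-s['tool_pos'])
p,d=grab_frame("scene");cv2.imwrite("pics/s5.png",cv2.resize(p[130:300,320:490,::-1],None,fx=3.5,fy=3.5,interpolation=cv2.INTER_CUBIC));np.save("pics/s5.npy",d)
p2,d2=grab_frame("top");cv2.imwrite("pics/t5.png",cv2.resize(p2[120:240,320:460,::-1],None,fx=5,fy=5,interpolation=cv2.INTER_CUBIC));np.save("pics/t5.npy",d2)
T=tooltarget(E,-1,0);pos,T=place(0,18+40);rows(pos,T,1)
E
```

```text
t: 12.8
tool_pos: [541.7, -289.6, 269.3]
orientation: [[0.146, -0.752, 0.643], [-0.989, -0.092, 0.117], [-0.029, -0.653, -0.757]]
force: [-0.4, 0.5, -3.5]
finger_gap: 35.6
t 12.8 q [-0.94  0.27  1.62  0.75  1.04  1.74] pos [ 541.7 -289.6  269.3] F [-0.4  0.5 -3.5] gap 35.6
fk err [ 4.91556955  3.80326135 -2.43702184]
dist 127.3 tool-delta [ -8.3  49.7 116.9] rv [-0.013 -0.006 -0.051] per row need 0.6375129206027222 3.182284601486082
[-0.21, 1.24, 2.92] [-0.17, -0.08, -0.64]
```

View pics/s5.png

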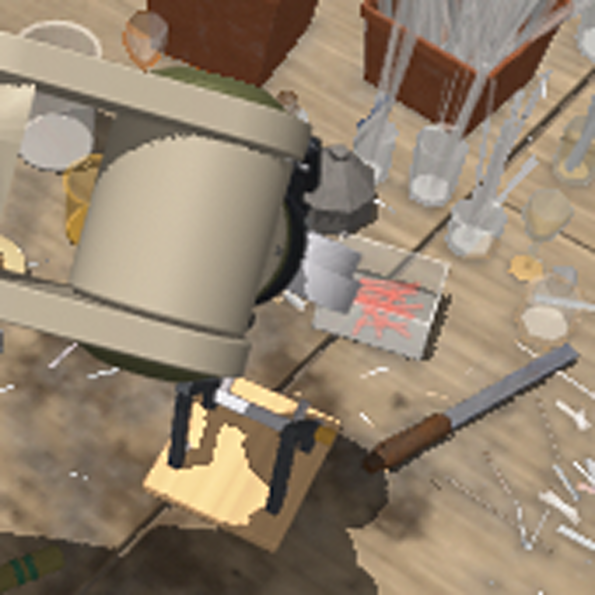

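View pics/t5.png

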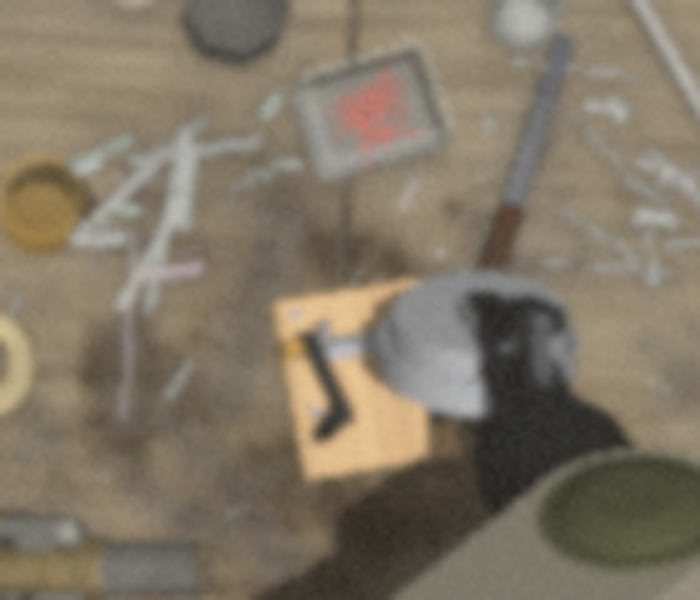

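The tin is turned over (grey disc with base up at t5 (480,340)) and held above the empty rest. From the first pictures I'll estimate roughly where the pins are. The feel will decide.

```bash
python3 - <<'E'
from carry import *
S=lambda n,q:(8*(q-[350,220])+3.5) if n=="scene" else (10*(q-[355,165])+4.5)
for n in("scene","top"):
  print(n,"rail tops L,R:",S(n,proj(n,[P(E,0,0,38),P(E,0,0,-38)])).round().tolist(), "rail low",S(n,proj(n,[P(E,108,0,38),P(E,108,0,-38)])).round().tolist())
  for s in(68,75,82,89,96):
    print(s,"L base,tip",S(n,proj(n,[P(E,s,0,28),P(E,s,11,28)])).round().tolist(),"R",S(n,proj(n,[P(E,s,0,-28),P(E,s,11,-28)])).round().tolist())
pos,T=place(0,18+30);rows(pos,T,10)
E
```

```text
scene rail tops L,R: [[188.0, 147.0], [428.0, 254.0]] rail low [[263.0, 141.0], [485.0, 239.0]]
68 L base,tip [[266.0, 156.0], [280.0, 124.0]] R [[434.0, 231.0], [448.0, 198.0]]
75 L base,tip [[271.0, 156.0], [284.0, 123.0]] R [[438.0, 230.0], [452.0, 197.0]]
82 L base,tip [[275.0, 156.0], [289.0, 123.0]] R [[442.0, 229.0], [456.0, 197.0]]
89 L base,tip [[280.0, 155.0], [293.0, 123.0]] R [[445.0, 229.0], [459.0, 196.0]]
96 L base,tip [[284.0, 155.0], [298.0, 123.0]] R [[449.0, 228.0], [463.0, 195.0]]
top rail tops L,R: [[341.0, 382.0], [589.0, 341.0]] rail low [[259.0, 212.0], [490.0, 175.0]]
68 L base,tip [[319.0, 267.0], [318.0, 237.0]] R [[494.0, 239.0], [493.0, 209.0]]
75 L base,tip [[314.0, 257.0], [312.0, 227.0]] R [[488.0, 229.0], [487.0, 198.0]]
82 L base,tip [[309.0, 246.0], [307.0, 216.0]] R [[482.0, 218.0], [481.0, 188.0]]
89 L base,tip [[303.0, 236.0], [302.0, 206.0]] R [[476.0, 208.0], [475.0, 178.0]]
96 L base,tip [[298.0, 225.0], [297.0, 195.0]] R [[470.0, 197.0], [469.0, 167.0]]
dist 131.4 tool-delta [ -7.8  59.7 116.8] rv [-0.013 -0.006 -0.051] per row need 0.6375129206027222 3.28414564811321
[-0.02, 0.15, 0.29] [-0.02, -0.01, -0.06]
[-0.02, 0.15, 0.29] [-0.02, -0.01, -0.06]
[-0.02, 0.15, 0.29] [-0.02, -0.01, -0.06]
[-0.02, 0.15, 0.29] [-0.02, -0.01, -0.06]
[-0.02, 0.15, 0.29] [-0.02, -0.01, -0.06]
[-0.02, 0.15, 0.29] [-0.02, -0.01, -0.06]
[-0.02, 0.15, 0.29] [-0.02, -0.01, -0.06]
[-0.02, 0.15, 0.29] [-0.02, -0.01, -0.06]
[-0.02, 0.15, 0.29] [-0.02, -0.01, -0.06]
[-0.02, 0.14, 0.29] [-0.02, -0.01, -0.06]
```

```bash
python3 -m inch '[[-0.02,0.16,0.31,-0.02,-0.01,-0.07,30],[-0.02,0.16,0.31,-0.02,-0.01,-0.07,30],[-0.02,0.16,0.31,-0.02,-0.01,-0.07,30],[-0.02,0.16,0.31,-0.02,-0.01,-0.07,30],[-0.02,0.16,0.31,-0.02,-0.01,-0.07,30],[-0.02,0.16,0.31,-0.02,-0.01,-0.07,30],[-0.02,0.16,0.31,-0.02,-0.01,-0.07,30],[-0.02,0.16,0.31,-0.02,-0.01,-0.07,30],[-0.02,0.15,0.25,-0.02,-0.01,-0.07,30],[-0.02,0.1,0.2,-0.02,-0.01,-0.07,30]]' 60
python3 - <<'E'
from carry import *
s=st();
p,d=grab_frame("scene");cv2.imwrite("pics/s6.png",cv2.resize(p[180:300,320:460,::-1],None,fx=5,fy=5,interpolation=cv2.INTER_CUBIC));np.save("pics/s6.npy",d)
p2,d2=grab_frame("top");cv2.imwrite("pics/t6.png",cv2.resize(p2[140:240,330:450,::-1],None,fx=6,fy=6,interpolation=cv2.INTER_CUBIC));np.save("pics/t6.npy",d2)
pos,T=place(0,18+8);rows(pos,T,1);print("contact-free fz",s['force'],T.T@s['force'])
E
```

```text
t: 14.15
tool_pos: [570.7, -273.0, 130.5]
orientation: [[0.199, -0.753, 0.627], [-0.98, -0.155, 0.124], [0.004, -0.639, -0.769]]
force: [-0.0, -0.4, -2.3]
finger_gap: 35.4
t 14.15 q [-0.87  0.47  1.73  0.9   0.79  1.46] pos [ 570.7 -273.   130.5] F [-0.  -0.4 -2.3] gap 35.4
dist 17.7 tool-delta [ 1.4 15.  -9.1] rv [0.005 0.005 0.01 ] per row need 0.12409933311350652 0.4412972975625896
[0.04, 0.38, -0.23] [0.07, 0.07, 0.12]
contact-free fz [-0.04891778 -0.36203543 -2.34060577] [0.34645841 1.59393936 1.71825403]
```

View pics/s6.png

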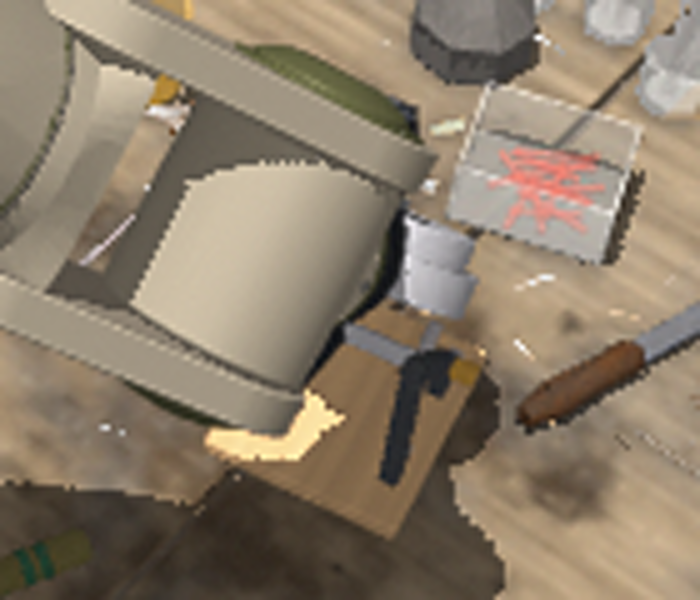

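View pics/t6.png

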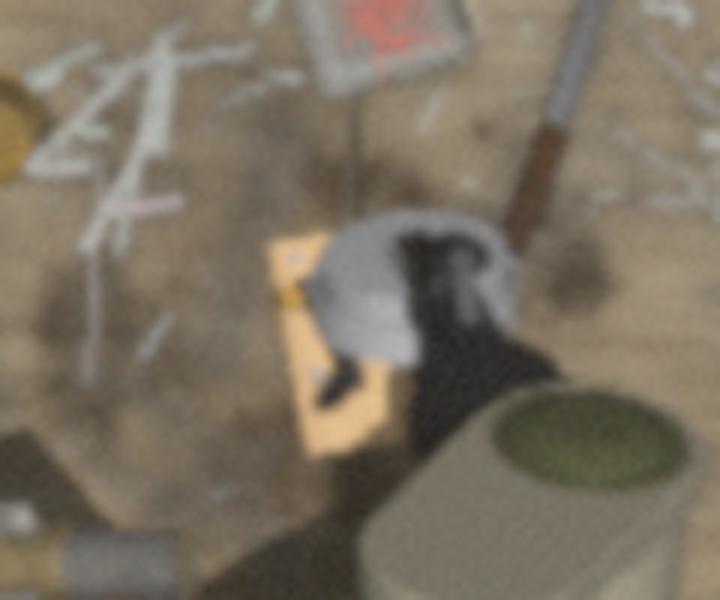

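```bash
python3 -m inch '[[0.01,0.06,-0.02,0.01,0.01,0.02,30],[0,0.06,-0.02,0.01,0.01,0.02,30],[0.01,0.06,-0.02,0.01,0.01,0.02,30],[0,0.06,-0.02,0.01,0.01,0.02,30],[0.01,0.05,-0.02,0.01,0.01,0.02,30],[0,0.05,0,0.01,0.01,0.01,30],[0.01,0.04,0,0.01,0.01,0.01,30],[0,0.03,0,0,0,0,30],[0,0.02,0,0,0,0,30],[0,0,0,0,0,0,30]]' 60
python3 - <<'E'
from carry import *
s=st();T=tooltarget(E,-1,0)
pos,T=place(0,18);rows(pos,T,1);print("tool F",T.T@s['force'])
E
```

```text
t: 15.5
tool_pos: [554.5, -278.5, 123.3]
orientation: [[0.187, -0.751, 0.634], [-0.982, -0.144, 0.118], [0.003, -0.645, -0.765]]
force: [-0.6, -1.0, -2.4]
finger_gap: 35.4
t 15.5 q [-0.9   0.46  1.77  0.94  0.78  1.4 ] pos [ 554.5 -278.5  123.3] F [-0.6 -1.  -2.4] gap 35.4
dist 6.9 tool-delta [-1.1  5.7 -3.8] rv [-0.002 -0.003  0.001] per row need 0.03893409655303053 0.17206639004238722
[-0.03, 0.14, -0.09] [-0.03, -0.04, 0.01]
tool F [0.87835315 2.13565601 1.39606605]
```

```bash
python3 -m inch '[[-0.01,0,0.04,0,0,0,30],[-0.01,0,0.04,0,0,0,30],[-0.01,0,0.04,0,0,0,30],[0,0,0.04,0,0,0,30],[0,0,0.04,0,0,0,30],[0,0,0.04,0,0,0,30],[0,0,0.04,0,0,0,30],[0,0,0.03,0,0,0,30],[0,0,0.03,0,0,0,30],[0,0,0.03,0,0,0,30]]' 60
python3 - <<'E'
from carry import *
s=st()
pos,T=place(0,18);rows(pos,T,1);print("tool F",T.T@s['force'])
E
```

```text
t: 16.75
tool_pos: [564.4, -275.3, 111.2]
orientation: [[0.187, -0.751, 0.634], [-0.982, -0.145, 0.118], [0.003, -0.645, -0.765]]
force: [-0.6, 0.8, -2.5]
finger_gap: 35.3
t 16.75 q [-0.88  0.49  1.76  0.96  0.76  1.39] pos [ 564.4 -275.3  111.2] F [-0.6  0.8 -2.5] gap 35.3
dist 20.5 tool-delta [  0.2   5.8 -19.7] rv [-0.002 -0.003  0.001] per row need 0.038688561703449774 0.5126998798506495
[0.01, 0.14, -0.49] [-0.03, -0.04, 0.01]
tool F [-0.86304827  1.89966202  1.63716023]
```

```bash
cat > chk.py <<'E'
from carry import *
s=st()
pos,T=place(0,18);R=s['orientation'];d=R.T@(pos-s['tool_pos']);print("s",-d[2].round(1),"h",d[1].round(1),"x",d[0].round(1),"rv",Ro.from_matrix(R.T@T).as_rotvec().round(3))
f=[]
for k in range(1): f.append(T.T@state()['force'])
print("tool F",np.round(f,2),"torque tool",(T.T@s['wrist_torque']).round(2))
E
python3 -m inch '[[0,0,0.03,0,0,0,30],[0,0,0.03,0,0,0,30],[0,0,0.03,0,0,0,30],[0,0,0.03,0,0,0,30],[0,0,0.03,0,0,0,30],[0,0,0.03,0,0,0,30],[0,0,0.025,0,0,0,30],[0,0,0.025,0,0,0,30],[0,0,0.025,0,0,0,30],[0,0,0.025,0,0,0,30]]' 60
python3 chk.py
```

```text
t: 18.0
tool_pos: [572.1, -273.9, 102.0]
orientation: [[0.187, -0.751, 0.634], [-0.982, -0.145, 0.118], [0.003, -0.645, -0.764]]
force: [-0.2, -0.5, -2.9]
finger_gap: 35.4
t 18.0 q [-0.87  0.52  1.75  0.97  0.74  1.38] pos [ 572.1 -273.9  102. ] F [-0.2 -0.5 -2.9] gap 35.4
s 31.7 h 5.8 x 0.2 rv [-0.002 -0.003  0.001]
tool F [[0.43 2.1  2.08]] torque tool [-0.56  0.01 -0.02]
```

```bash
python3 -m inch '[[0,0,0.02,0,0,0,30],[0,0,0.02,0,0,0,30],[0,0,0.02,0,0,0,30],[0,0,0.02,0,0,0,30],[0,0,0.02,0,0,0,30],[0,0,0.02,0,0,0,30],[0,0,0.02,0,0,0,30],[0,0,0.02,0,0,0,30],[0,0,0.02,0,0,0,30],[0,0,0,0,0,0,30]]' 60
python3 chk.py
```

```text
t: 19.25
tool_pos: [577.0, -273.0, 96.0]
orientation: [[0.187, -0.751, 0.634], [-0.982, -0.144, 0.118], [0.003, -0.645, -0.764]]
force: [-0.6, 0.3, -3.7]
finger_gap: 35.6
t 19.25 q [-0.86  0.53  1.74  0.98  0.73  1.38] pos [ 577. -273.   96.] F [-0.6  0.3 -3.7] gap 35.6
s 39.4 h 5.8 x 0.2 rv [-0.002 -0.003  0.001]
tool F [[-0.41  2.73  2.49]] torque tool [-0.61  0.06  0.03]
```

```bash
python3 -m inch '[[0,0,0.02,0,0,0,30],[0,0,0.02,0,0,0,30],[0,0,0.02,0,0,0,30],[0,0,0.02,0,0,0,30],[0,0,0.02,0,0,0,30],[0,0,0.02,0,0,0,30],[0,0,0,0,0,0,30],[0,0,0,0,0,0,30],[0,0,0,0,0,0,30],[0,0,0,0,0,0,30]]' 60
python3 chk.py
```

```text
t: 20.5
tool_pos: [579.5, -273.2, 93.8]
orientation: [[0.188, -0.75, 0.634], [-0.982, -0.146, 0.117], [0.005, -0.645, -0.764]]
force: [-2.1, 0.0, -1.4]
finger_gap: 35.6
t 20.5 q [-0.86  0.54  1.74  0.99  0.73  1.37] pos [ 579.5 -273.2   93.8] F [-2.1  0.  -1.4] gap 35.6
s 42.8 h 6.2 x -0.4 rv [-0.003 -0.004  0.003]
tool F [[-0.44  2.44 -0.29]] torque tool [-0.72 -0.19  0.01]
```

Pin contact: the force along the slope dropped from +2 to -0.3 N and the motion stalled at s≈42.8. I'll back off a hair, then lower onto the rails.

```bash
python3 -m inch '[[0,0,-0.015,0,0,0,30],[0,0.025,0,0,0,0,30],[0,0.025,0,0,0,0,30],[0,0.02,0,0,0,0,30],[0,0.02,0,0,0,0,30],[0,0.02,0,0,0,0,30],[0,0,0,0,0,0,30],[0,0,0,0,0,0,30],[0,0,0,0,0,0,30],[0,0,0,0,0,0,30]]' 60
python3 chk.py
```

```text
t: 21.75
tool_pos: [575.7, -273.8, 90.9]
orientation: [[0.188, -0.75, 0.634], [-0.982, -0.146, 0.118], [0.004, -0.645, -0.764]]
force: [-0.9, -0.3, -1.9]
finger_gap: 35.1
t 21.75 q [-0.86  0.54  1.75  1.    0.73  1.36] pos [ 575.7 -273.8   90.9] F [-0.9 -0.3 -1.9] gap 35.1
s 42.5 h 1.4 x -0.3 rv [-0.003 -0.004  0.003]
tool F [[0.08 1.99 0.87]] torque tool [-0.66 -0.03  0.05]
```

```bash
python3 -m inch '[[0,0.015,0,0,0,0,30],[0,0.015,0,0,0,0,30],[0,0.015,0,0,0,0,30],[0,0,0,0,0,0,30],[0,0,0,0,0,0,30],[0,0,0,0,0,0,30],[0,0,0,0,0,0,30],[0,0,0,0,0,0,30],[0,0,0,0,0,0,30],[0,0,0,0,0,0,30]]' 60
python3 chk.py
```

```text
t: 23.0
tool_pos: [574.6, -274.0, 90.0]
orientation: [[0.187, -0.75, 0.635], [-0.982, -0.146, 0.118], [0.004, -0.646, -0.764]]
force: [0.8, 0.5, -2.2]
finger_gap: 35.4
t 23.0 q [-0.86  0.54  1.75  1.    0.73  1.35] pos [ 574.6 -274.    90. ] F [ 0.8  0.5 -2.2] gap 35.4
s 42.4 h -0.1 x -0.3 rv [-0.003 -0.004  0.002]
tool F [[-0.33  0.7   2.24]] torque tool [-0.47  0.    0.03]
```

```bash
python3 -m inch '[[0,0.015,0,0,0,0,30],[0,0.015,0,0,0,0,30],[0,0.015,0,0,0,0,30],[0,0,0,0,0,0,30],[0,0,0,0,0,0,30],[0,0,0,0,0,0,30],[0,0,0,0,0,0,30],[0,0,0,0,0,0,30],[0,0,0,0,0,0,30],[0,0,0,0,0,0,30]]' 60
python3 chk.py
```

```text
t: 24.25
tool_pos: [574.6, -274.0, 90.1]
orientation: [[0.187, -0.748, 0.637], [-0.982, -0.145, 0.118], [0.005, -0.648, -0.762]]
force: [2.8, -0.7, -2.0]
finger_gap: 35.6
t 24.25 q [-0.87  0.54  1.75  1.01  0.73  1.34] pos [ 574.6 -274.    90.1] F [ 2.8 -0.7 -2. ] gap 35.6
s 42.3 h -0.2 x -0.3 rv [-0.007 -0.004  0.002]
tool F [[ 1.16 -0.68  3.24]] torque tool [-0.3   0.03  0.07]
```

The lid is on the rails (normal force changed by about 2.6 N, no further travel). Sliding the last bit against the pins.

```bash
python3 -m inch '[[0,0,0.015,0,0,0,30],[0,0,0.015,0,0,0,30],[0,0,0.015,0,0,0,30],[0,0,0.015,0,0,0,30],[0,0,0,0,0,0,30],[0,0,0,0,0,0,30],[0,0,0,0,0,0,30],[0,0,0,0,0,0,30],[0,0,0,0,0,0,30],[0,0,0,0,0,0,30]]' 60
python3 chk.py
```

```text
t: 25.5
tool_pos: [574.9, -274.2, 90.0]
orientation: [[0.19, -0.747, 0.637], [-0.982, -0.148, 0.119], [0.006, -0.648, -0.761]]
force: [-1.4, 0.3, 1.1]
finger_gap: 35.4
t 25.5 q [-0.87  0.54  1.75  1.01  0.73  1.34] pos [ 574.9 -274.2   90. ] F [-1.4  0.3  1.1] gap 35.4
s 42.6 h -0.0 x -0.6 rv [-0.007 -0.003  0.005]
tool F [[-0.52  0.27 -1.71]] torque tool [-0.5  -0.2   0.08]
```

Only the left pin touches (torque about the tool's y is -0.2). I'll nudge along tool +x while keeping light contact.

```bash
python3 -m inch '[[0.02,0,0.005,0,0,0,30],[0.02,0,0.005,0,0,0,30],[0.02,0,0.01,0,0,0,30],[0.02,0,0.01,0,0,0,30],[0,0,0.01,0,0,0,30],[0,0,0.01,0,0,0,30],[0,0,0,0,0,0,30],[0,0,0,0,0,0,30],[0,0,0,0,0,0,30],[0,0,0,0,0,0,30]]' 60
python3 chk.py
```

```text
t: 26.75
tool_pos: [575.5, -275.5, 89.6]
orientation: [[0.194, -0.747, 0.636], [-0.981, -0.149, 0.124], [0.002, -0.648, -0.761]]
force: [-3.7, 1.8, 2.1]
finger_gap: 35.5
t 26.75 q [-0.87  0.55  1.74  1.    0.74  1.34] pos [ 575.5 -275.5   89.6] F [-3.7  1.8  2.1] gap 35.5
s 43.1 h -0.0 x -2.2 rv [-0.007  0.002  0.006]
tool F [[-2.41  1.14 -3.73]] torque tool [-0.57 -0.45  0.1 ]
```

```bash
python3 -m inch '[[-0.015,0,0,0,0.03,0,30],[-0.01,0,0,0,0.02,0,30],[0,0,0,0,0,0,30],[0,0,0,0,0,0,30],[0,0,0,0,0,0,30],[0,0,0,0,0,0,30],[0,0,0,0,0,0,30],[0,0,0,0,0,0,30],[0,0,0,0,0,0,30],[0,0,0,0,0,0,30]]' 60
python3 chk.py
```

```text
t: 28.0
tool_pos: [575.4, -275.2, 89.7]
orientation: [[0.19, -0.747, 0.637], [-0.982, -0.149, 0.118], [0.007, -0.648, -0.761]]
force: [-1.7, 0.5, 1.1]
finger_gap: 35.4
t 28.0 q [-0.87  0.55  1.75  1.    0.73  1.34] pos [ 575.4 -275.2   89.7] F [-1.7  0.5  1.1] gap 35.4
s 43.1 h -0.0 x -1.7 rv [-0.007 -0.004  0.006]
tool F [[-0.84  0.44 -1.85]] torque tool [-0.55 -0.15  0.09]
```

```bash
python3 -m inch '[[0,0,0,0,0,0,33],[0,0,0,0,0,0,34],[0,0,0,0,0,0,35],[0,0,0,0,0,0,36],[0,0,0,0,0,0,37],[0,0,0,0,0,0,38],[0,0,0,0,0,0,39],[0,0,0,0,0,0,40],[0,0,0,0,0,0,42],[0,0,0,0,0,0,44]]' 20
python3 chk.py; python3 - <<'E'
from carry import *
p2,d2=grab_frame("top");cv2.imwrite("pics/t7.png",cv2.resize(p2[140:240,330:450,::-1],None,fx=6,fy=6,interpolation=cv2.INTER_CUBIC))
E
```

```text
t: 29.25
tool_pos: [575.8, -275.4, 89.8]
orientation: [[0.19, -0.746, 0.638], [-0.982, -0.149, 0.118], [0.007, -0.649, -0.761]]
force: [0.1, -0.6, 0.1]
finger_gap: 44.1
t 29.25 q [-0.87  0.55  1.75  1.01  0.73  1.34] pos [ 575.8 -275.4   89.8] F [ 0.1 -0.6  0.1] gap 44.1
s 43.2 h 0.2 x -1.8 rv [-0.007 -0.004  0.006]
tool F [[ 0.61 -0.09 -0.12]] torque tool [-0.33 -0.02 -0.  ]
```

View pics/t7.png

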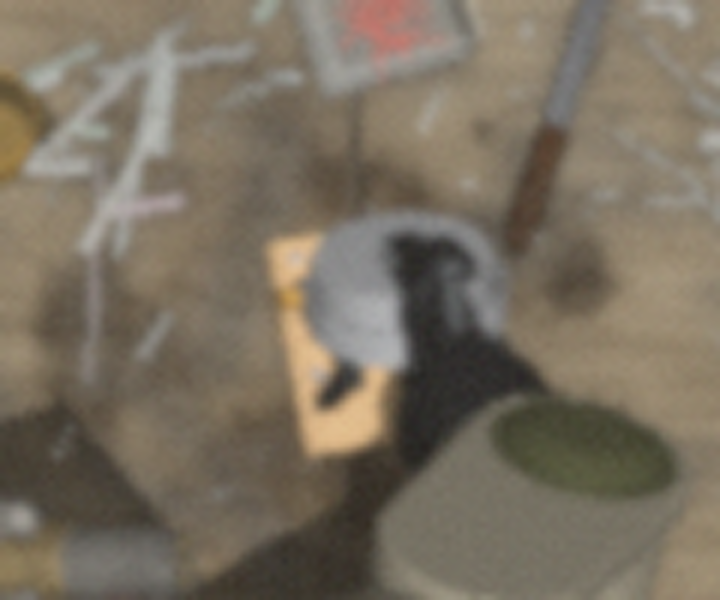

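The tin rests by itself: force is zero, the disc is at (405,290), and the left edge is over the left rail. Opening wider and backing out.

```bash
python3 -m inch '[[0,0,0,0,0,0,50],[0,0,0,0,0,0,56],[0,0,0,0,0,0,62],[0,0,-0.1,0,0,0,66],[0,0,-0.2,0,0,0,66],[0,0,-0.3,0,0,0,66],[0,0,-0.4,0,0,0,66],[0,0,-0.5,0,0,0,66],[0,0,-0.6,0,0,0,66],[0,0,-0.6,0,0,0,66]]' 20
python3 chk.py
python3 -m inch '[[0,0,-0.6,0,0,0,66],[0,0,-0.6,0,0,0,66],[0,0,-0.6,0,0,0,66],[0,0,-0.5,0,0,0,66],[0,0,-0.4,0,0,0,66],[0,0,-0.2,0,0,0,66],[0,0,0,0,0,0,66],[0,0,0,0,0,0,66],[0,0,0,0,0,0,66],[0,0,0,0,0,0,66]]' 20
python3 - <<'E'
from carry import *
st()
p,d=grab_frame("scene");cv2.imwrite("pics/s8.png",cv2.resize(p[180:300,320:460,::-1],None,fx=5,fy=5,interpolation=cv2.INTER_CUBIC));cv2.imwrite("pics/s8f.png",p[:,:,::-1])
p2,d2=grab_frame("top");cv2.imwrite("pics/t8.png",cv2.resize(p2[140:240,330:450,::-1],None,fx=6,fy=6,interpolation=cv2.INTER_CUBIC))
R,t=fr(E)
for n,dd in(("scene",d),("top",d2)):
    q=cloud(n,dd).reshape(-1,3);l=(q-t)@R;h=(l-T0)@N;al=(l-T0)@D
    m=(abs(h-36)<6)&(al>-15)&(al<100)&(abs(l[:,1])<55);print(n,m.sum())
    if m.sum()<20:continue
    e=l[m];c=e.mean(0);V=np.linalg.svd(e-c)[2][2];V*=np.sign(V[2]);print("h",np.median(h[m]),"ang to N",np.arccos(V@N),"along",np.percentile(al[m],[1,99]),"y",np.percentile(l[m,1],[1,99]))
E
```

```text
t: 30.55
tool_pos: [502.5, -288.6, 177.0]
orientation: [[0.19, -0.747, 0.637], [-0.982, -0.15, 0.117], [0.008, -0.648, -0.762]]
force: [-0.6, 0.3, 0.3]
finger_gap: 66.6
t 30.55 q [-1.01  0.32  1.82  0.87  0.91  1.42] pos [ 502.5 -288.6  177. ] F [-0.6  0.3  0.3] gap 66.6
s -71.5 h 0.1 x -1.6 rv [-0.007 -0.005  0.007]
tool F [[-0.41  0.21 -0.53]] torque tool [-0.31  0.02  0.01]
t: 31.8
tool_pos: [421.7, -302.3, 272.9]
orientation: [[0.186, -0.748, 0.637], [-0.982, -0.15, 0.11], [0.014, -0.647, -0.763]]
force: [-0.0, 0.9, 0.0]
finger_gap: 65.7
t 31.8 q [-1.19  0.1   1.82  0.75  1.17  1.48] pos [ 421.7 -302.3  272.9] F [-0.   0.9  0. ] gap 65.7
scene 163
h 35.13184659424786 ang to N 0.03596541384474752 along [ 3.06903347 90.07046568] y [-43.18021688  39.85140212]
top 398
h 37.01786454352069 ang to N 0.015460242790858805 along [ 6.35728488 94.60489241] y [-41.65361156  43.86192978]
```

View pics/s8.png

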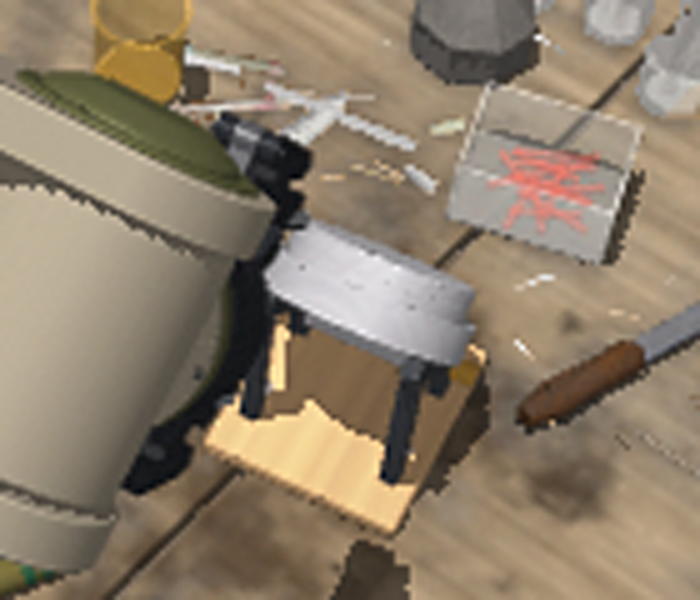

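View pics/t8.png

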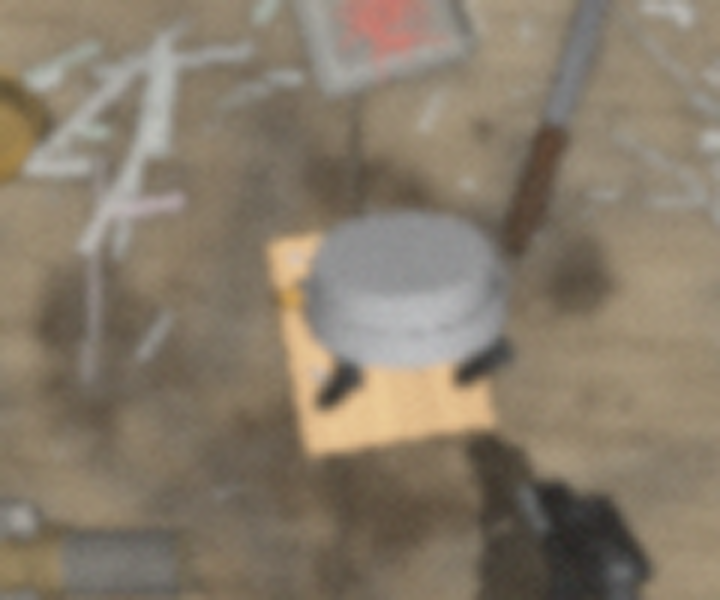

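The tin sits lid-down, flush and centred (wider lid band below the base, t8 (405,290)). The gripper is clear of it. Handing in.

```bash
python3 -c "
from station import *
print(close_job())"
```

```text
the job is handed in; nothing more can be done
None
```

The tin is on the empty rest, lid-down and against its pins, and I handed the job in at about 32 s of the 67 s. No verdict was reported.

**What I did**
- I pinched the lid and base together at 60 N, coming in from the uphill side, and lifted the tin off its rest.
- I turned it over in the air during the carry. The finger gap stayed at about 35.5 mm throughout, so the lid did not come loose.
- I hovered about 6 mm above the rails and moved downhill until a pin stopped it, with the tin's centre about 43 mm below the rails' upper ends.
- I lowered it onto the rails with about 2.5 N, eased it against the pins with at most about 5.5 N, let go and backed out. The force read zero after opening.

**Last checks**
- **Tilt:** the base face is within 0.016 rad (top camera) or 0.036 rad (scene camera) of the rails' slope; the limit is 0.08 rad.
- **Seating:** face height above the rails is 35–37 mm, against 36 mm for a shut tin.
- **Centring:** within about 2 mm between the rails, against a limit of 12 mm.
- **Position along the rails:** the cameras put the tin's centre about 47–50 mm downhill. Contact was felt at 43 mm, and the task allows 20–48 mm. I took the difference as camera error.

**Not confirmed**
- I could not tell clearly from the forces whether one pin or both were touching before I let go. The tin showed no visible shift in the pictures from before and after backing out.
- The glass blank was out of sight, so I did not see it lying on the lid.
- I did not measure the bystanders again, but no unexpected contact force appeared at any check.

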